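# Snap the crate's tag stud shut with pliers

## Robot

A 6-joint arm with a two-finger parallel gripper is mounted at the origin on the work surface. World frame = base frame: x ahead of the robot, y to its left, z up, the work surface at z = 0. Lengths are in m, angles in degrees, forces in N, time in s.
With the tool pointing down it reaches from about 0.4 to 0.825 m from the base axis. Payload 7 kg.
Tool frame: the origin (TCP) lies at the very end of the fingers, on their centre line; the grasp point (between the pads) lies 19 mm behind it; x points along the fingers, y is the direction in which the jaws open and shut, and the axes are right-handed (so a half turn about x gives the same grasp; the last joint's range is limited). The gripper opens to 88 mm and grips with 3 to 60 N. Pads are 19 mm wide; open, the fingers measure 130 mm over their backs; the gripper's body (78 mm by 193 mm) begins 47 mm behind the grasp point.
Start: joints at [-53.394, 20.546, 0.682, 0, -70.136, -16.507], TCP at [0.232, -0.634, 0.227] pointing down, gripper open.
Joint ranges: [-176.03, 176.03], [-82.01, 121.73], [-58.28, 71.71], [-173.87, 95.51], [-174.79, -0.11], [-173.66, 173.66]. Speed limits (degrees/s): [136.94, 136.94, 172.46, 180, 180, 180].

## Interface

Orientations are given as [roll, pitch, yaw] about the fixed x, y, z axes, in that order (R = Rz(yaw) Ry(pitch) Rx(roll)).
In Python, from plant import monitor, eyes, ticket gives the robot as it stands. The module is installed in compiled form; this text tells all that it offers.
- The arm moves only by the shell command python3 -m crank 'ROWS'. ROWS is JSON, a list of rows, each an object with "linear": the shift along the world's x, y, z in units of 60 mm (1.0 is 60 mm), a list of three; "rot": the turn, a rotation vector about the world's x, y, z in units of 5 degrees (1.0 is 5 degrees), a list of three; "hand": the opening, from 0 (shut) to 1 (fully open). In form: [{"linear": [tx, ty, tz], "rot": [ax, ay, az], "hand": hand}, ...]. A call has 1 to 20 rows; each row shifts and turns the pose as measured when the row begins; what a row does not reach is not made up. A row lasts 1/8 s, in which the tool goes at most 62.5 mm and 10.7 degrees, less where a joint would pass 70% of its speed; a pose out of reach is approached as far as the arm can. A call is refused whole if a number of a shift passes 1 or a number of a turn 1, either way. A call with a gripper value outside its range is refused whole. The fingers move at their own pace and stop on an object; the grip force is fixed at half the most. Time passes only in rows, so rows that do not move let the fingers close. It gives the time, the measured TCP pose, the force and the opening at its end, in the units of the state.
- monitor.get_obs(): the state, without advancing time (a new reading comes with each control period).
- eyes.snapshot(name): name is "scene" or "top" or "wrist"; returns a dict with "image" (480x640x3 uint8, red, green, blue), "depth" (480x640 float32, m along the optical axis (not along the pixel's ray), 0 where there is no reading), "K" (3x3 intrinsics, pixels), "camera_from_world" (4x4, takes a point from world to camera coordinates); the wrist camera has in their place "hand_eye" (4x4, takes a point from camera to tool coordinates, whose origin is the TCP and whose axes are the tool frame's). Camera axes: x right, y up, looking along -z (the intrinsics and any distortion apply to the point x, -y, -z); pixel columns grow to the right and rows downward; lengths in m; the calibration is good to about 2 mm. The wrist camera is an equidistant fisheye: a pixel r from the principal point sees the ray r / f radians off the axis. A picture is of the moment at which its call begins: read the wrist's pose just before it.
- ticket.close_job(): hands the job in, once; it reports no verdict.
The state is a dict: "clock": time; "joint_pos": joint angles; "qvel": joint speeds; "tau": joint torques, N m; "tool_pos": TCP position; "orientation": TCP orientation; "force": force on the tool from outside, world axes, zero at the start; "moment": the same for the moment, N m; "opening": finger opening in m.
Only numpy, scipy, OpenCV 4.12 (cv2) and the standard library are available. Lean on these libraries where they do the work, as an engineer would, in place of code of your own. Each camera call takes 0.05 s, during which the arm holds its last target.

## Task

Pick up the snap pliers from their wooden rest by both handles, straddle the press stud on the crate's springy upright tongue with the jaws, and squeeze the handles just until the stud clicks shut, without crushing it or bending the tongue far over. Only the pliers may touch the stud and its tongue. Then let go of the stud, lay the pliers back across their rest the same way round, and leave the cheeses and other things on the table where they are.

Things in the scene. Friction and masses are not known exactly. Their poses are not given: they have to be found in the camera images.
- pliers_mid (a point): Loose snap pliers (160 mm long, handles 24 mm high, about 160 g) lying on a rest: steel jaws, two straight black handles. Point: midway between the handles, half-way up, near the balance, 62 mm behind the hinge pin. x: towards the jaws, z up (while open). Here 58 mm over the open handles (10 mm thick, 30 to 86 mm behind the pin, splayed 0.03 rad, then flared outward).
- pliers_nose (a point): Point midway between the two jaw noses of the open pliers, half-way up, 106 mm ahead of pliers_mid on the pliers' x axis. The noses are upright round steel bars 10 mm in diameter, 18 mm high, with a 28 mm gap between them when open.
- jaw (a joint): Hinge of the pliers, rad: 0 open, grows as they shut, stop at 0.46. The nose gap is 28 mm less 44 mm per rad, the width over the handles at pliers_mid 58 mm less 62 mm per rad. An opening spring needs 10 N on each handle at pliers_mid to start shutting, 13 N at 0.3 rad with empty jaws; each further 1 N per handle gives 1.4 N at the noses.
- rest_mid (a point): Wooden rest, fixed: base 138 x 100 x 6 mm with two cross ridges, 14 mm thick, 94 mm wide, tops 20 mm (rear, under the handles) and 23 mm (front, under the hinge) above the table. The pliers lie across them, free for fingers between. Point: where pliers_mid lies when in place, 32 mm above the table; ridge centres 66 mm ahead and 38 mm behind it. x: towards the end where the jaws belong.
- stud_mid (a point): Axis of the press stud in the mid-plane of a white upright tongue before a white crate, 70 mm above the table. z up; x level, in the tongue's plane, from the robot's side to the crate; y across. Steel cap (17 mm disc), outer face at y = -9 mm open, -6 mm shut. Steel socket (18 mm disc), fixed, outer face at +3 to +11 mm, each time differently packed: its thickness is to be felt.
- tongue_foot (a point): Foot of the tongue on its steel bracket, 36 mm above the table, 45 mm before the fixed crate (240 x 300 x 70 mm). The tongue is white plastic, 20 mm wide along x, 3 mm thick, its top 94 mm above the table, and bends sideways about this point. Axes as stud_mid's.
- stud (a joint): Travel of the cap to the socket, m: 0 open, 0.003 shut. An over-centre spring resists with about 11 N from the start, weakening to nothing at 0.0015 m; past that the cap jumps shut with a click and stays shut by itself. More than 22 N on it crushes it.
- tongue (a joint): Sideways bend of the springy tongue, rad, 0 upright; positive moves the stud to its -y. It springs back with 0.8 N m per rad (about 2.3 N at the stud for 0.1 rad or 3.4 mm), so it cannot bear a push from one side only. More than 0.25 rad spoils it.
- cheese_a_mid (a point): Bystander: small grey cheese, 76 mm across, 34 mm high, loose.
- cheese_b_mid (a point): Bystander: small pale cheese, 72 mm across, 30 mm high, loose.
- cheese_c_mid (a point): Bystander: brown cheese, 104 mm across, 45 mm high, loose.
- jar_mid (a point): Bystander: amber glass jar, 68 mm across, 85 mm high; the point is 20 mm above its underside.
- brush_mid (a point): Bystander: rind brush lying on the table.
- bowl_mid (a point): Bystander: steel bowl, 110 mm across, 45 mm high; the point is 20 mm above its underside.
Not all that is in view belongs to the job. Leave any blue or green look-alike of the part that bears rest_mid alone.

How it is judged (in metres and radians):
On the way, in this order (a step that is already met when the one before it is completed fails the run):
1. the open stud is pinched between both jaws of the pliers: over 6 N on its cap while the tongue is bent less than 0.15 rad (contact force between pliers and stud above 6 N and value of joint stud below 0.0014 m and value of joint tongue between -0.15 and 0.15 rad).
2. the stud has clicked shut while still between the jaws (value of joint stud above 0.0024 m and distance between pliers_nose and stud_mid below 0.025 m).
At the end, for the whole second after the job is handed in: The stud is shut (cap travel over 2.4 mm) and its tongue upright again within 0.06 rad; the pliers lie still and flat on the rest's ridges, the same way round, within 25 mm (level) and 6 mm (height) of their place, turned less than 0.35 rad and tilted less than 0.12 rad (value of joint stud above 0.0024 m and value of joint tongue between -0.06 and 0.06 rad and horizontal distance between pliers_mid and rest_mid below 0.025 m and z of pliers_mid in the frame of rest_mid between -0.006 and 0.006 m and angle between pliers_mid's own z axis and vertical below 0.12 rad and angle between the x axis of pliers_mid and the x axis of rest_mid, either way round below 0.35 rad and x of pliers_nose in the frame of rest_mid above 0.05 m and linear speed of pliers below 0.02 m/s); the robot touches nothing.
It fails at once if the pliers press the stud with more than 22 N (crushed) (contact force between pliers and stud above 22 N or contact force between pliers and tongue above 44 N).
It fails at once if the tongue is bent more than 0.25 rad to a side (value of joint tongue above 0.25 rad or value of joint tongue below -0.25 rad).
It fails at once if the gripper or arm touches the stud or its tongue (contact force between any of the fingers, the arm and tongue above 0.5 N).
It fails at once if a bystander is moved by more than 30 mm (distance of any of cheese_a_mid, cheese_b_mid, cheese_c_mid, jar_mid, brush_mid, bowl_mid from where it was at the start of the episode above 0.03 m).
It also fails if it takes over 70 s, if anything falls off the work surface, if the arm or the gripper's body presses on something with over 40 N, if the wrist force passes 120 N, or if a joint passes its speed limit or range.

## Working session

There is one attempt and no reset: what is moved stays moved. The work goes in short steps, Python scripts to look and compute and a shell command to move; the robot and the scene stay as the last step left them, time stands still between calls to the robot, and variables do not carry over. Pictures are saved under pics/ and viewed, and the job is handed in when it is done.

```bash
mkdir -p pics
cat > h.py <<'E'
import numpy as np, cv2
from plant import monitor, eyes, ticket
from scipy.spatial.transform import Rotation as R
def save(im,name): cv2.imwrite('pics/'+name, cv2.cvtColor(im,cv2.COLOR_RGB2BGR))
E
python3 - <<'E'
from h import *
o=monitor.get_obs()
print({k:np.round(v,3).tolist() for k,v in o.items()})
for n in ['scene','top']:
    s=eyes.snapshot(n); save(s['image'],n+'0.png'); np.savez('%s0.npz'%n,**s)
    print(n,s['K'],np.round(s['camera_from_world'],4))
s=eyes.snapshot('wrist'); save(s['image'],'wrist0.png'); print(s['K'],np.round(s['hand_eye'],4),[k for k in s])
E
```

```text
{'clock': 0.0, 'joint_pos': [-53.394, 20.593, 0.635, -0.021, -70.134, -16.507], 'qvel': [0.022, -0.023, 0.049, -0.041, -0.01, -0.016], 'tau': [0.002, -58.272, 29.305, 6.997, 0.007, -0.0], 'tool_pos': [0.232, -0.633, 0.226], 'orientation': [94.27, 89.906, 114.361], 'force': [0.035, -0.353, -0.446], 'moment': [-0.004, -0.032, -0.001], 'opening': 0.088}
scene [[532.39783449   0.         323.5612579 ]
 [  0.         532.39783449 230.14546164]
 [  0.           0.           1.        ]] [[ 2.6140e-01  9.6520e-01 -1.3000e-03 -1.3860e-01]
 [-8.4820e-01  2.3030e-01  4.7710e-01  4.6490e-01]
 [ 4.6080e-01 -1.2360e-01  8.7890e-01 -1.5908e+00]
 [ 0.0000e+00  0.0000e+00  0.0000e+00  1.0000e+00]]
top [[493.70407155   0.         318.30216199]
 [  0.         493.70407155 239.8358395 ]
 [  0.           0.           1.        ]] [[-0.0192 -0.9995 -0.0252  0.0069]
 [ 0.9971 -0.021   0.0731 -0.577 ]
 [-0.0736 -0.0237  0.997  -1.2597]
 [ 0.      0.      0.      1.    ]]
[[371.64829954   0.         312.35138848]
 [  0.         371.64829954 235.46418364]
 [  0.           0.           1.        ]] [[ 6.000e-04  2.475e-01 -9.689e-01 -1.577e-01]
 [ 1.000e+00  0.000e+00  6.000e-04  1.200e-03]
 [ 1.000e-04 -9.689e-01 -2.475e-01 -6.630e-02]
 [ 0.000e+00  0.000e+00  0.000e+00  1.000e+00]] ['image', 'depth', 'K', 'hand_eye']
```

View pics/scene0.png

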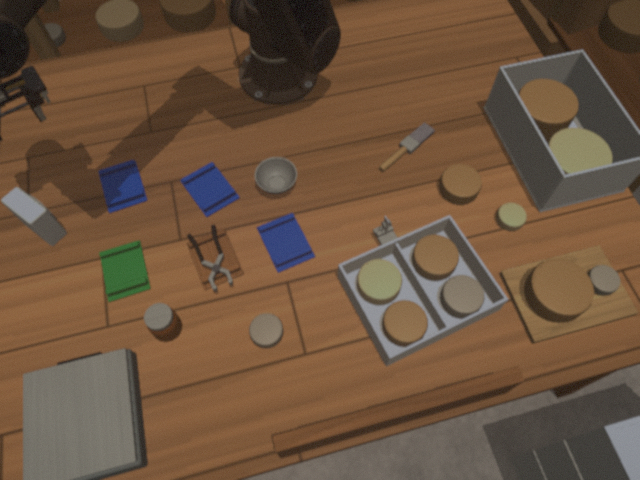

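View pics/top0.png

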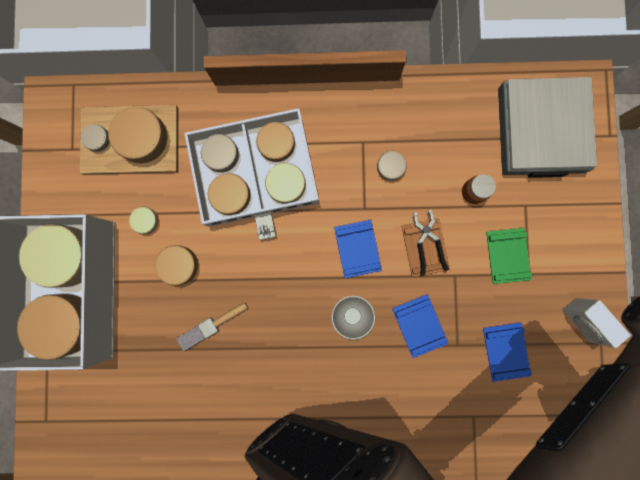

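View pics/wrist0.png

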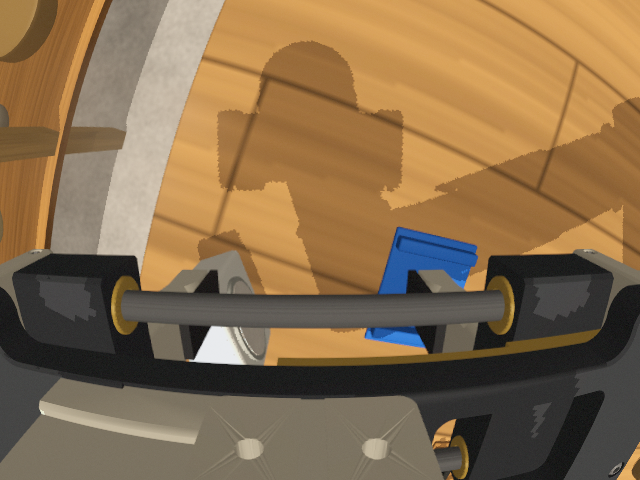

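Both fixed views show the pliers on the brown wooden rest: top (427,240), scene (213,260). The stud tongue stands before the white two-part crate: top (265,228), scene (384,230). The lookalikes are blue in top at (358,248), (420,325) and (507,350), and green at (509,255). I'll look at both in enlarged crops.

Run:
```python
from h import *
a=np.load('top0.npz')['image']; b=np.load('scene0.npz')['image']
def crop(im,c,r,w,h,f): return cv2.resize(im[r-h//2:r+h//2,c-w//2:c+w//2],None,fx=f,fy=f,interpolation=cv2.INTER_CUBIC)
A=np.hstack([crop(a,427,242,70,90,5),crop(a,264,226,70,90,5)]);save(A,'t1.png')
A=np.hstack([crop(b,213,262,70,90,5),crop(b,384,232,70,90,5)]);save(A,'s1.png')
```

```text
(no output)
```

View pics/t1.png

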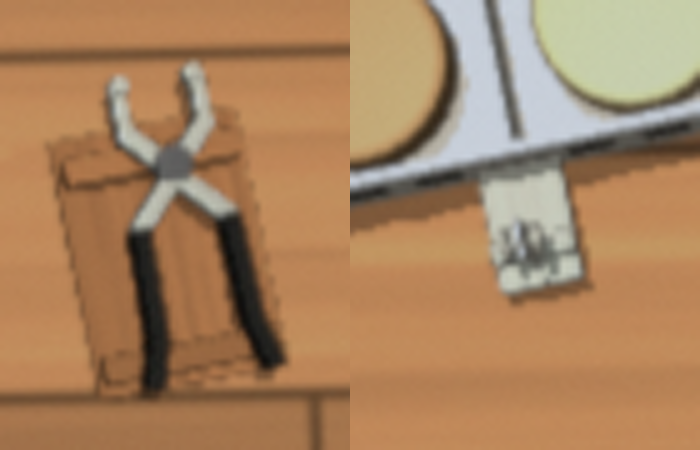

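View pics/s1.png

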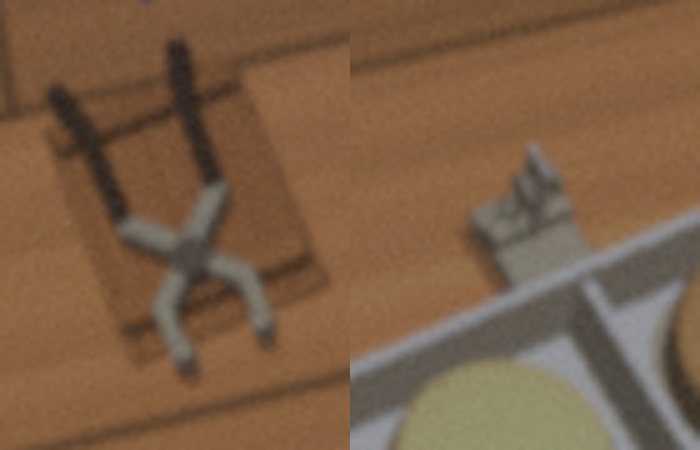

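```bash
cat >> h.py <<'E'
def ray(n,uv):
    s=np.load(n+'0.npz');K=s['K'];T=s['camera_from_world']
    d=np.array([(uv[0]-K[0,2])/K[0,0],-(uv[1]-K[1,2])/K[1,1],-1.])
    Rm=T[:3,:3]; return -Rm.T@T[:3,3], Rm.T@d/np.linalg.norm(d)
def tri(rays):
    A=sum(np.eye(3)-np.outer(d,d) for c,d in rays); b=sum((np.eye(3)-np.outer(d,d))@c for c,d in rays)
    p=np.linalg.solve(A,b); return p,[float(np.linalg.norm((np.eye(3)-np.outer(d,d))@(p-c))) for c,d in rays]
def atz(r,z): c,d=r; return c+d*(z-c[2])/d[2]
E
python3 - <<'E'
from h import *
T=lambda x,y,o: (o[0]+x/5,o[1]+y/5)
to=(392,197); so=(178,217); to2=(229,181); so2=(349,187)
for nm,t,s in [('pin',(174,163),(190,252)),('noseL',(118,83),(187,365)),('noseR',(193,70),(265,330)),('endL',(152,388),(58,92)),('endR',(275,362),(178,45))]:
    p=None
    for s_ in [s]:
        print(nm,[np.round(x,4).tolist() for x in tri([ray('top',T(*t,to)),ray('scene',T(*s_,so))])])
    print(' at z.035', np.round(atz(ray('top',T(*t,to)),.035),4))
print('tongue top',np.round(atz(ray('top',T(175,240,to2)),.08),4), np.round(atz(ray('scene',T(535-350,180,so2)),.08),4))
print('crate corners', np.round(atz(ray('top',(207,224)),.07),4),np.round(atz(ray('top',(318,205)),.07),4))
for q in [(352,317),(482,187),(392,165),(358,248)]: print(q,np.round(atz(ray('top',q),.03),3))
E
```

```text
pin [[0.5964, -0.2807, 0.0381], [0.0016, 0.0016]]
 at z.035 [ 0.5964 -0.2829  0.035 ]
noseL [[0.6404, -0.2775, 0.004], [0.0162, 0.0162]]
 at z.035 [ 0.6382 -0.2558  0.035 ]
noseR [[0.6457, -0.2707, 0.0528], [0.02, 0.02]]
 at z.035 [ 0.6441 -0.2943  0.035 ]
endL [[0.4797, -0.3029, 0.0015], [0.0285, 0.0285]]
 at z.035 [ 0.482  -0.2678  0.035 ]
endR [[0.5002, -0.2906, 0.0808], [0.0291, 0.0291]]
 at z.035 [ 0.4939 -0.3303  0.035 ]
tongue top [0.6026 0.1284 0.08  ] [0.609  0.1314 0.08  ]
crate corners [0.6193 0.2734 0.07  ] [ 0.6611 -0.0068  0.07  ]
(352, 317) [ 0.378 -0.087  0.03 ]
(482, 187) [ 0.704 -0.429  0.03 ]
(392, 165) [ 0.767 -0.2    0.03 ]
(358, 248) [ 0.553 -0.106  0.03 ]
```

```bash
cat >> h.py <<'E'
def toolR(o=None):
    o=o or monitor.get_obs(); return R.from_euler('xyz',o['orientation'],degrees=True).as_matrix()
def todo(p,Rt,o=None):
    o=o or monitor.get_obs(); d=(np.array(p)-o['tool_pos'])/.06
    rv=(R.from_matrix(Rt)*R.from_matrix(toolR(o)).inv()).as_rotvec(degrees=True)/5
    print('linear total',np.round(d,3),'rot total',np.round(rv,3))
def down(yawz):  # tool x down, tool z pointing at yaw
    z=np.array([np.cos(np.radians(yawz)),np.sin(np.radians(yawz)),0]);x=np.array([0,0,-1.]);return np.array([x,np.cross(z,x),z]).T
def st():
    o=monitor.get_obs(); print(round(float(o['clock']),2),np.round(o['tool_pos'],4),'zyaw',round(float(np.degrees(np.arctan2(toolR(o)[1,2],toolR(o)[0,2]))),2),'F',np.round(o['force'],1),'M',np.round(o['moment'],2),'op',round(float(o['opening'])*1000,2)); return o
def wr(name):
    o=monitor.get_obs(); s=eyes.snapshot('wrist'); save(s['image'],name+'.png'); np.savez(name+'.npz',image=s['image'],depth=s['depth'],K=s['K'],he=s['hand_eye'],pos=np.array(o['tool_pos']),Rt=toolR(o)); return s
def wray(name,uv):
    s=np.load(name+'.npz');K=s['K'];v=np.array([uv[0]-K[0,2],uv[1]-K[1,2]]);r=np.hypot(*v);th=r/K[0,0]
    d=np.array([np.sin(th)*v[0]/max(r,1e-9),-np.sin(th)*v[1]/max(r,1e-9),-np.cos(th)])
    return s['pos']+s['Rt']@s['he'][:3,3], s['Rt']@s['he'][:3,:3]@d
def wproj(name,P):
    s=np.load(name+'.npz');K=s['K'];pt=s['Rt'].T@(np.array(P)-s['pos']);pc=s['he'][:3,:3].T@(pt-s['he'][:3,3])
    th=np.arctan2(np.hypot(pc[0],pc[1]),-pc[2]);ph=np.arctan2(-pc[1],pc[0]);return K[0,2]+K[0,0]*th*np.cos(ph),K[1,2]+K[0,0]*th*np.sin(ph)
E
python3 - <<'E'
from h import *
o=st(); print(np.round(toolR(o),3)); todo([.52,-.29,.20],down(9)); todo([.52,-.29,.20],down(-171))
E
```

```text
0.15 [ 0.2318 -0.6336  0.2258] zyaw 20.1 F [ 0.4 -0.1 -0.5] M [ 0.03 -0.   -0.02] op 87.43
[[-0.001 -0.344  0.939]
 [ 0.001  0.939  0.344]
 [-1.     0.001 -0.   ]]
linear total [ 4.803  5.726 -0.431] rot total [-0.013 -0.005 -2.219]
linear total [ 4.803  5.726 -0.431] rot total [ 7.0000e-03 -2.0000e-02  3.3781e+01]
```

```bash
python3 -m crank '[{"linear":[0.5,0.6,0],"rot":[0,0,-0.25],"hand":1},{"linear":[0.5,0.6,0],"rot":[0,0,-0.25],"hand":1},{"linear":[0.5,0.6,0],"rot":[0,0,-0.25],"hand":1},{"linear":[0.5,0.6,0],"rot":[0,0,-0.25],"hand":1},{"linear":[0.5,0.6,0],"rot":[0,0,-0.25],"hand":1},{"linear":[0.5,0.6,0],"rot":[0,0,-0.25],"hand":1},{"linear":[0.5,0.6,0],"rot":[0,0,-0.25],"hand":1},{"linear":[0.5,0.6,0],"rot":[0,0,-0.25],"hand":1},{"linear":[0.5,0.6,0],"rot":[0,0,-0.2],"hand":1},{"linear":[0.3,0.3,-0.4],"rot":[0,0,0],"hand":1},{"linear":[0,0,0],"rot":[0,0,0],"hand":1}]'
python3 - <<'E'
from h import *
st();s=wr('pics/w1');todo([.52,-.29,.20],down(9))
E
```

```text
clock: 1.52
tool_pos: [0.5258, -0.2787, 0.1979]
orientation: [112.4, 89.7, 121.0]
force: [0.2, 0.2, -0.2]
opening: 0.0871
1.52 [ 0.5258 -0.2787  0.1979] zyaw 8.62 F [ 0.2  0.2 -0.2] M [-0.06  0.06  0.  ] op 87.08
linear total [-0.1   -0.172  0.01 ] rot total [-0.047 -0.013  0.081]
```

```bash
mv pics/pics/* pics/ 2>/dev/null; ls pics
```

```text
s1.png
scene0.png
t1.png
top0.png
w1.npz
wrist0.png
```

```bash
sed -i "s#save(s\['image'\],name+'.png'); np#save(s['image'],name.split('/')[-1]+'.png'); np#" h.py
python3 - <<'E'
from h import *
s=np.load('pics/w1.npz'); save(s['image'],'w1.png')
E
```

```text
(no output)
```

View pics/w1.png

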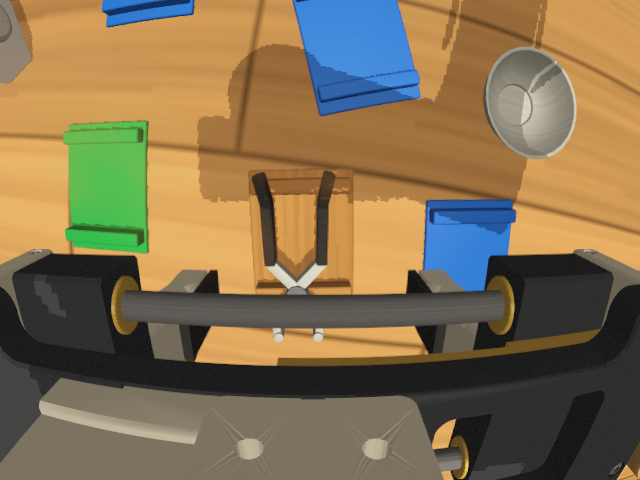

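Run:
```python
from h import *
s=np.load('pics/w1.npz'); save(cv2.resize(s['image'][160:350,235:370],None,fx=3.15,fy=3.15,interpolation=cv2.INTER_CUBIC)[:600],'w1c.png')
```

```text
(no output)
```

View pics/w1c.png

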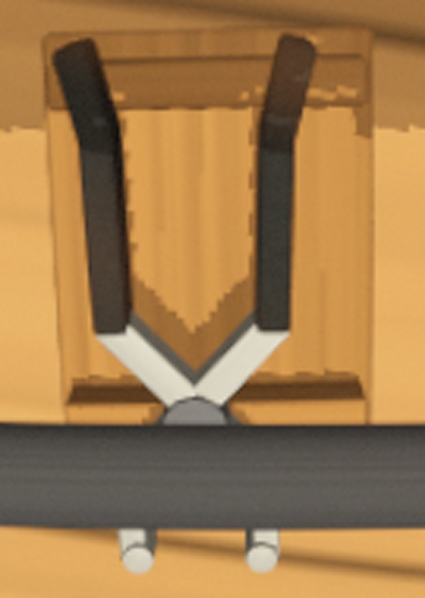

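Run:
```python
from h import *
c=lambda x,y:(235+x/3.15,160+y/3.15)
P={}
for n,q,z in [('LF',(112,331),.044),('LB',(100,150),.044),('RF',(273,330),.044),('RB',(276,149),.044),('NL',(137,558),.041),('NR',(262,557),.041),('pin',(197,415),.04),
  ('ridgeRearL',(52,108),.02),('ridgeRearR',(372,108),.02),('baseRL',(42,36),.006),('baseRR',(375,36),.006)]:
    P[n]=atz(wray('pics/w1',c(*q)),z); print(n,np.round(P[n],4))
ax=(P['NL']+P['NR'])/2-(P['LB']+P['RB'])/2; print('yaw',np.degrees(np.arctan2(ax[1],ax[0])))
print('F-B',np.linalg.norm((P['LF']+P['RF'])/2-(P['LB']+P['RB'])/2),'N-F',np.linalg.norm((P['NL']+P['NR'])/2-(P['LF']+P['RF'])/2), 'gapcentres',np.linalg.norm(P['NL']-P['NR']),'handles c',np.linalg.norm(P['LF']-P['RF']),np.linalg.norm(P['LB']-P['RB']))
u=ax/np.linalg.norm(ax); u[2]=0
print('mid from nose',(P['NL']+P['NR'])/2-.106*u,'from F',(P['LF']+P['RF'])/2-.032*u,'from B',(P['LB']+P['RB'])/2+.024*u)
```

```text
LF [ 0.5704 -0.3076  0.044 ]
LB [ 0.5195 -0.3172  0.044 ]
RF [ 0.5632 -0.2628  0.044 ]
RB [ 0.5123 -0.27    0.044 ]
NL [ 0.6439 -0.292   0.041 ]
NR [ 0.6376 -0.2542  0.041 ]
pin [ 0.5938 -0.2803  0.04  ]
ridgeRearL [ 0.5138 -0.3349  0.02  ]
ridgeRearR [ 0.5001 -0.2429  0.02  ]
baseRL [ 0.4946 -0.3427  0.006 ]
baseRR [ 0.4801 -0.2438  0.006 ]
yaw 9.315795621812217
F-B 0.05156558812004814 N-F 0.07499395526494018 gapcentres 0.03835445907395832 handles c 0.045362727421629466 0.04769266561523735
mid from nose [ 0.53617403 -0.29026486  0.041     ] from F [ 0.53522623 -0.29038479  0.044     ] from B [ 0.53959231 -0.28970413  0.044     ]
```

Wrist view w1: pliers on the brown rest between the fingers. Noses at px (278,337) and (318,337), handle fronts at (271,265) and (322,265), and the sizes agree with the text. pliers_mid ≈ (0.536, -0.290), yaw 9.3°. I'll drop half way and check from a second place.

```bash
python3 - <<'E'
from h import *
todo([.536,-.290,.10],down(9.3))
E
python3 -m crank '[{"linear":[0.1,-0.1,-0.4],"rot":[-0.05,0,0.13],"hand":1},{"linear":[0.07,-0.08,-0.6],"rot":[0,0,0],"hand":1},{"linear":[0,0,-0.6],"rot":[0,0,0],"hand":1},{"linear":[0,0,0],"rot":[0,0,0],"hand":1}]'
python3 - <<'E'
from h import *
st();s=wr('pics/w2');todo([.536,-.290,.013],down(9.3))
for P in [(.536,-.29,.044),(.5704,-.3076,.044),(.5632,-.2628,.044),(.5195,-.3172,.044),(.5123,-.27,.044)]: print(np.round(wproj('pics/w2',P)))
E
```

```text
linear total [ 0.166 -0.172 -1.656] rot total [-0.047 -0.013  0.141]
clock: 2.08
tool_pos: [0.5361, -0.2947, 0.1056]
orientation: [-45.5, 89.7, -36.4]
force: [0.1, -0.6, 0.4]
opening: 0.0873
2.08 [ 0.5361 -0.2947  0.1056] zyaw 9.15 F [ 0.1 -0.6  0.4] M [ 0.    0.01 -0.04] op 87.35
linear total [-0.025  0.087 -1.577] rot total [0.05  0.082 0.023]
[319. 253.]
[283. 299.]
[353. 299.]
[279. 220.]
[357. 221.]
```

View pics/w2.png

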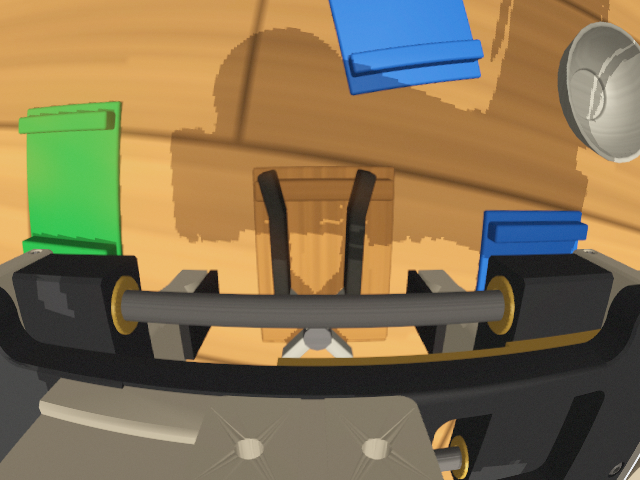

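Run:
```python
from h import *
s=np.load('pics/w2.npz'); save(cv2.resize(s['image'][160:360,245:405],None,fx=3,fy=3,interpolation=cv2.INTER_CUBIC),'w2c.png')
```

```text
(no output)
```

View pics/w2c.png

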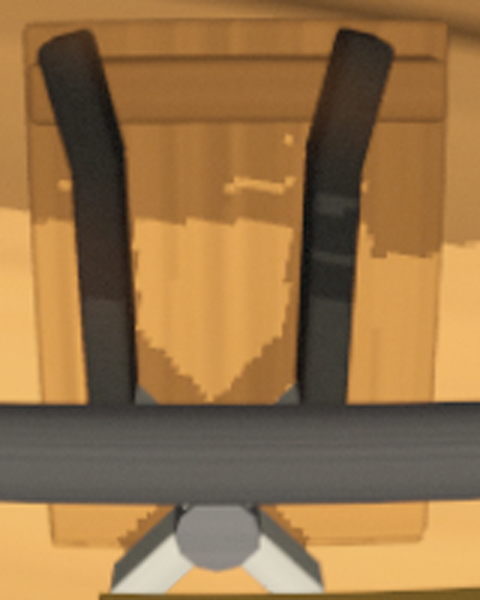

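Run:
```python
from h import *
c=lambda x,y:(235+x/3.15,160+y/3.15)
d=lambda x,y:(245+x/3,160+y/3)
for n,a,b in [('endL',(74,42),(66,35)),('endR',(298,40),(365,37)),('bendL',(100,150),(98,163)),('bendR',(276,149),(334,160)),('ridge',(52,108),(33,122)),('ridgeR',(372,108),(445,122)),('baseRL',(42,36),(25,20)),('baseRR',(375,36),(447,20))]:
    p,e=tri([wray('pics/w1',c(*a)),wray('pics/w2',d(*b))]); print(n,np.round(p,4),np.round(e,4))
```

```text
endL [ 0.4931 -0.33    0.0275] [0.0001 0.0001]
endR [ 0.4832 -0.268   0.0317] [0.0001 0.0001]
bendL [ 0.5355 -0.3247 -0.0438] [0.0009 0.0009]
bendR [ 0.5137 -0.2686  0.0232] [0.0021 0.0021]
ridge [ 0.5119 -0.3336  0.0324] [0.0003 0.0003]
ridgeR [ 0.5019 -0.2405  0.0023] [0.0003 0.0003]
baseRL [ 0.4784 -0.3175  0.1693] [0.0003 0.0003]
baseRR [ 0.4791 -0.2429 -0.0043] [0.0016 0.0016]
```

Run:
```python
from h import *
d=lambda x,y:(245+x/3,160+y/3)
for n,q,z in [('pin',(218,533),.045),('pin',(218,533),.04),('LB',(98,163),.044),('RB',(334,160),.044),('eL',(66,35),.044),('eR',(365,37),.044),('rrL',(33,122),.02),('rrR',(445,122),.02),('rfL',(52,545),.006),('rfR',(425,543),.006)]: print(n,np.round(atz(wray('pics/w2',d(*q)),z),4))
c=lambda x,y:(235+x/3.15,160+y/3.15)
for q in [(74,42),(298,40)]: print(np.round(atz(wray('pics/w1',c(*q)),.044),4))
```

```text
pin [ 0.5949 -0.2808  0.045 ]
pin [ 0.5978 -0.2802  0.04  ]
LB [ 0.5161 -0.3182  0.044 ]
RB [ 0.5079 -0.2715  0.044 ]
eL [ 0.4916 -0.3282  0.044 ]
eR [ 0.4825 -0.2699  0.044 ]
rrL [ 0.5143 -0.3355  0.02  ]
rrR [ 0.4994 -0.2448  0.02  ]
rfL [ 0.6287 -0.3197  0.006 ]
rfR [ 0.6127 -0.221   0.006 ]
[ 0.4914 -0.3279  0.044 ]
[ 0.4822 -0.2688  0.044 ]
```

The two wrist views put the handle ends in the same place to 1 mm at z=0.044, so the height is confirmed. Descending.

```bash
python3 -m crank '[{"linear":[-0.02,0.08,-0.4],"rot":[0.05,0.08,0.02],"hand":1},{"linear":[0,0,-0.5],"rot":[0,0,0],"hand":1},{"linear":[0,0,-0.4],"rot":[0,0,0],"hand":1},{"linear":[0,0,-0.15],"rot":[0,0,0],"hand":1},{"linear":[0,0,0],"rot":[0,0,0],"hand":1}]'
python3 - <<'E'
from h import *
st();todo([.535,-.290,.013],down(9.3))
E
```

```text
clock: 2.75
tool_pos: [0.543, -0.2948, 0.0312]
orientation: [-29.0, 89.0, -19.7]
force: [-0.3, 0.0, 0.1]
opening: 0.088
2.75 [ 0.543  -0.2948  0.0312] zyaw 9.31 F [-0.3  0.   0.1] M [-0.04  0.05 -0.  ] op 88.0
linear total [-0.134  0.079 -0.304] rot total [ 0.068  0.19  -0.001]
```

```bash
python3 -m crank '[{"linear":[-0.13,0.08,-0.12],"rot":[0.06,0.19,0],"hand":1},{"linear":[0,0,-0.15],"rot":[0,0,0],"hand":1},{"linear":[0,0,0],"rot":[0,0,0],"hand":1}]'
python3 - <<'E'
from h import *
st();todo([.535,-.290,.013],down(9.3))
E
```

```text
clock: 3.12
tool_pos: [0.5363, -0.2902, 0.017]
orientation: [-35.6, 89.8, -26.3]
force: [-0.7, -0.3, 0.2]
opening: 0.0876
3.12 [ 0.5363 -0.2902  0.017 ] zyaw 9.32 F [-0.7 -0.3  0.2] M [-0.01  0.    0.01] op 87.59
linear total [-0.022  0.003 -0.066] rot total [ 0.016  0.033 -0.004]
```

```bash
python3 -m crank '[{"linear":[-0.02,0,-0.07],"rot":[0,0.03,0],"hand":0.8},{"linear":[0,0,0],"rot":[0,0,0],"hand":0.7},{"linear":[0,0,0],"rot":[0,0,0],"hand":0.66},{"linear":[0,0,0],"rot":[0,0,0],"hand":0.66}]'
python3 - <<'E'
from h import *
st()
E
python3 -m crank '[{"linear":[0,0,0],"rot":[0,0,0],"hand":0.64},{"linear":[0,0,0],"rot":[0,0,0],"hand":0.64},{"linear":[0,0,0],"rot":[0,0,0],"hand":0.64}]'
python3 - <<'E'
from h import *
st()
E
```

```text
clock: 3.62
tool_pos: [0.5353, -0.2903, 0.0127]
orientation: [-87.3, 89.9, -78.0]
force: [-0.1, -0.8, -0.8]
opening: 0.0591
3.62 [ 0.5353 -0.2903  0.0127] zyaw 9.34 F [-0.1 -0.8 -0.8] M [-0.23  0.01 -0.02] op 59.1
clock: 4.0
tool_pos: [0.535, -0.2902, 0.0127]
orientation: [-100.1, 89.9, -90.8]
force: [-0.2, -0.4, -0.6]
opening: 0.0562
4.0 [ 0.535  -0.2902  0.0127] zyaw 9.32 F [-0.2 -0.4 -0.6] M [-0.04  0.06 -0.07] op 56.2
```

```bash
python3 -m crank '[{"linear":[0,0,0],"rot":[0,0,0],"hand":0.62},{"linear":[0,0,0],"rot":[0,0,0],"hand":0.62},{"linear":[0,0,0.2],"rot":[0,0,0],"hand":0.62},{"linear":[0,0,0.3],"rot":[0,0,0],"hand":0.62},{"linear":[0,0,0.4],"rot":[0,0,0],"hand":0.62},{"linear":[0,0,0.4],"rot":[0,0,0],"hand":0.62},{"linear":[0,0,0],"rot":[0,0,0],"hand":0.62}]'
python3 - <<'E'
from h import *
st();s=wr('pics/w3')
s=eyes.snapshot('scene'); save(cv2.resize(s['image'][190:330,140:300],None,fx=4,fy=4),'s3.png')
E
```

```text
clock: 4.88
tool_pos: [0.5349, -0.2901, 0.0953]
orientation: [-85.5, 89.9, -76.2]
force: [-0.1, -0.6, -2.0]
opening: 0.0548
4.88 [ 0.5349 -0.2901  0.0953] zyaw 9.33 F [-0.1 -0.6 -2. ] M [ 0.04 -0.04  0.05] op 54.79
```

View pics/w3.png

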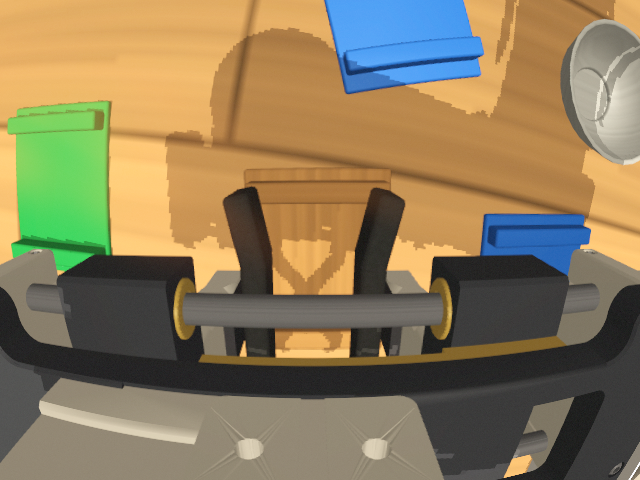

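View pics/s3.png

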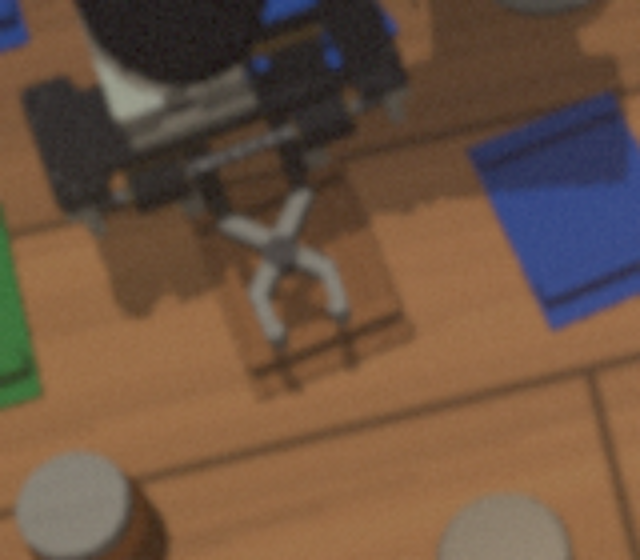

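The pliers came up level and the rest is empty. I'll go to view the stud from two sides, starting with the tool at its -y side.

```bash
python3 -m crank '[{"linear":[0,0,0.5],"rot":[0,0,0],"hand":0.62},{"linear":[0.1,0.3,0.5],"rot":[0,0,0],"hand":0.62},{"linear":[0.2,0.5,0.5],"rot":[0,0,0],"hand":0.62},{"linear":[0.2,0.5,0.5],"rot":[0,0,0],"hand":0.62},{"linear":[0.2,0.5,0.2],"rot":[0,0,0],"hand":0.62},{"linear":[0.2,0.5,0],"rot":[0,0,0],"hand":0.62},{"linear":[0.2,0.5,0],"rot":[0,0,0],"hand":0.62},{"linear":[0.2,0.5,0],"rot":[0,0,0],"hand":0.62},{"linear":[0.2,0.5,0],"rot":[0,0,0],"hand":0.62},{"linear":[0.1,0.5,0],"rot":[0,0,0],"hand":0.62},{"linear":[0,0.5,0],"rot":[0,0,0],"hand":0.62},{"linear":[0,0.4,0],"rot":[0,0,0],"hand":0.62},{"linear":[0,0.2,0],"rot":[0,0,0],"hand":0.62},{"linear":[0,0,0],"rot":[0,0,0],"hand":0.62},{"linear":[0,0,0],"rot":[0,0,0],"hand":0.62}]'
python3 - <<'E'
from h import *
st();s=wr('pics/w4'); todo([.63,.06,.24],down(9.3))
E
```

```text
clock: 6.85
tool_pos: [0.6222, 0.0453, 0.2086]
orientation: [168.8, 88.0, 177.9]
force: [-0.2, -0.3, -1.1]
opening: 0.0545
6.85 [0.6222 0.0453 0.2086] zyaw 9.07 F [-0.2 -0.3 -1.1] M [-0.04 -0.17  0.05] op 54.47
linear total [0.129 0.246 0.523] rot total [-0.014 -0.397  0.05 ]
```

View pics/w4.png

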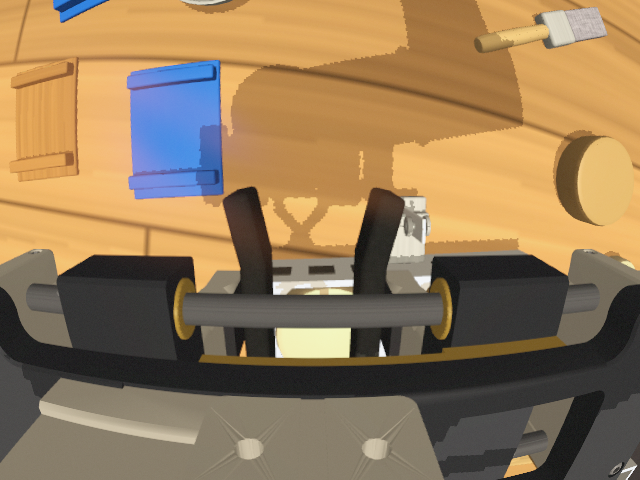

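```bash
python3 -m crank '[{"linear":[0.1,-0.4,0.3],"rot":[0,-0.4,0.05],"hand":0.62},{"linear":[0,-0.1,0],"rot":[0,0,0],"hand":0.62},{"linear":[0,0,0],"rot":[0,0,0],"hand":0.62},{"linear":[0,0,0],"rot":[0,0,0],"hand":0.62}]'
python3 - <<'E'
from h import *
st();s=wr('pics/w5'); save(cv2.resize(s['image'][160:290,380:500],None,fx=4.5,fy=4.5,interpolation=cv2.INTER_CUBIC),'w5c.png')
E
```

```text
clock: 7.4
tool_pos: [0.6284, 0.0111, 0.2281]
orientation: [15.3, 89.8, 24.4]
force: [-0.0, 0.0, -1.9]
opening: 0.0543
7.4 [0.6284 0.0111 0.2281] zyaw 9.13 F [-0.   0.  -1.9] M [ 0.01  0.08 -0.01] op 54.34
```

View pics/w5c.png

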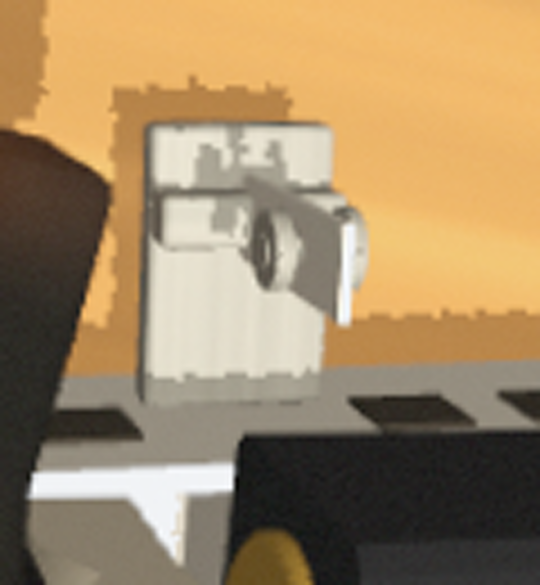

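View w5: the tongue is seen edge-on, its top edge running from px (456,207) to (457,232). The cap faces the -y side at px (439,215) and the socket is behind. Now the other side.

```bash
python3 -m crank '[{"linear":[0,0.5,0],"rot":[0,0,0],"hand":0.62},{"linear":[0,0.6,0],"rot":[0,0,0],"hand":0.62},{"linear":[0,0.6,0],"rot":[0,0,0],"hand":0.62},{"linear":[0,0.6,0],"rot":[0,0,0],"hand":0.62},{"linear":[0,0.6,0],"rot":[0,0,0],"hand":0.62},{"linear":[0,0.6,0],"rot":[0,0,0],"hand":0.62},{"linear":[0,0.5,0],"rot":[0,0,0],"hand":0.62},{"linear":[0,0.3,0],"rot":[0,0,0],"hand":0.62},{"linear":[0,0,0],"rot":[0,0,0],"hand":0.62},{"linear":[0,0,0],"rot":[0,0,0],"hand":0.62}]'
python3 - <<'E'
from h import *
st();s=wr('pics/w6')
E
```

```text
clock: 8.7
tool_pos: [0.6259, 0.2791, 0.2243]
orientation: [-161.4, 89.8, -152.2]
force: [-0.0, -0.2, -2.0]
opening: 0.0546
8.7 [0.6259 0.2791 0.2243] zyaw 9.24 F [-0.  -0.2 -2. ] M [-0.03 -0.03 -0.03] op 54.62
```

View pics/w6.png

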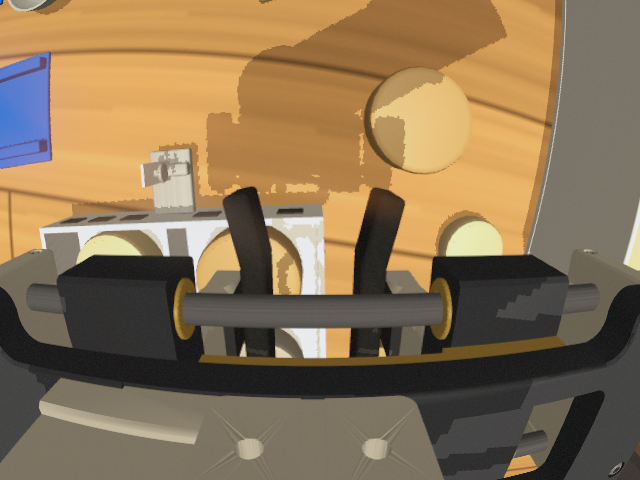

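Run:
```python
from h import *
s=np.load('pics/w6.npz'); save(cv2.resize(s['image'][135:225,115:215],None,fx=6,fy=6,interpolation=cv2.INTER_CUBIC),'w6c.png')
s=np.load('pics/w5.npz'); save(cv2.resize(s['image'][180:245,415:485],None,fx=9,fy=9,interpolation=cv2.INTER_CUBIC),'w5d.png')
```

```text
(no output)
```

View pics/w6c.png

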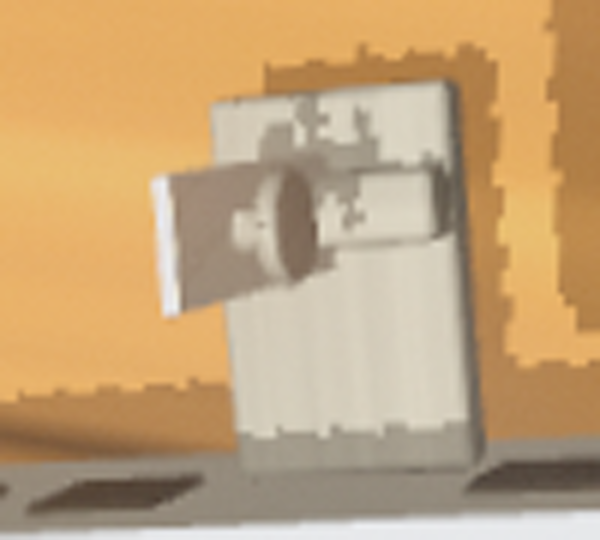

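View pics/w5d.png

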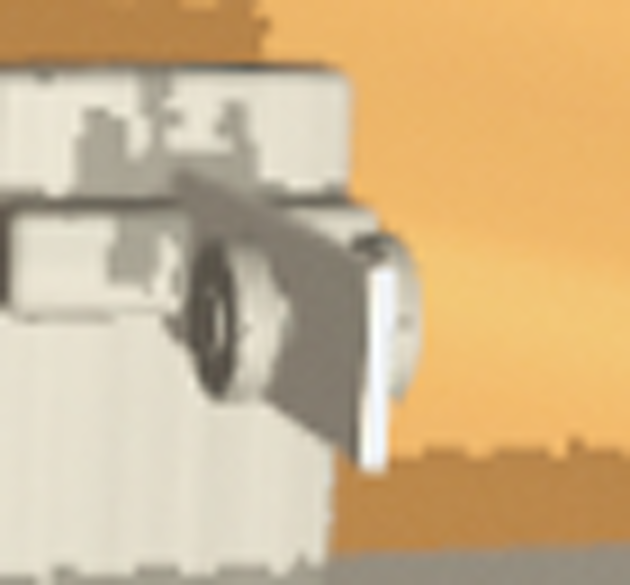

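Run:
```python
from h import *
a=lambda x,y:(415+x/9,180+y/9)
b=lambda x,y:(115+x/6,135+y/6)
pr,e1=tri([wray('pics/w5',a(381,265)),wray('pics/w6',b(162,178))])
pc,e2=tri([wray('pics/w5',a(373,467)),wray('pics/w6',b(172,313))])
print(pr,e1,pc,e2); u=pc-pr; print('len',np.linalg.norm(u),'yaw',np.degrees(np.arctan2(u[1],u[0])))
top=(pr+pc)/2
yaw=np.radians(np.degrees(np.arctan2(u[1],u[0])));print('top',top)
cap=atz(wray('pics/w5',a(213,320)),.07); soc=atz(wray('pics/w6',b(297,225)),.07)
print('cap',cap,'soc',soc)
for yw in [yaw,np.radians(9.3)]:
    ux=np.array([np.cos(yw),np.sin(yw)]);uy=np.array([-ux[1],ux[0]])
    print('cap rel',(cap-top)[:2]@ux,(cap-top)[:2]@uy,'soc rel',(soc-top)[:2]@ux,(soc-top)[:2]@uy)
# crate edge / bracket corners w6, z .036?
for q in [(213,100),(455,82),(240,468),(480,465)]: print(q,np.round(atz(wray('pics/w6',b(*q)),.02),4))
print([np.round(atz(wray('pics/w6',q),.07),4) for q in [(42,227),(323,207)]])
```

```text
[0.59533082 0.1309548  0.09225868] [0.0001604128152467031, 0.0001604128152468495] [0.61414941 0.13466153 0.09297136] [3.368245889489878e-05, 3.368245889492239e-05]
len 0.019193408099976633 yaw 11.143006918762714
top [0.60474011 0.13280816 0.09261502]
cap [0.60636985 0.12391834 0.07      ] soc [0.60265829 0.14358795 0.07      ]
cap rel -0.00011901767773823152 -0.009037186392300636 soc rel 4.0710420124497496e-05 0.0109788947931064
cap rel 0.00017168877019379923 -0.009036339195879452 soc rel -0.000312402788139672 0.010974524714736766
(213, 100) [0.5897 0.1049 0.02  ]
(455, 82) [0.5819 0.1494 0.02  ]
(240, 468) [0.6534 0.1161 0.02  ]
(480, 465) [0.6462 0.1612 0.02  ]
[array([ 0.6751, -0.0009,  0.07  ]), array([0.6122, 0.2869, 0.07  ])]
```

Triangulation: tongue top z 0.0926 (0.094 told), length 19.2 mm (20 told), cap face -9.0 mm (-9 told). The socket face comes out at about +11 mm. So stud_mid ≈ (0.6047, 0.1328), yaw ≈ 10.5°, and the noses should centre about +1 mm in y. Backing off to a pre-pose 65 mm in front.

```bash
python3 -m crank '[{"linear":[-0.4,-0.4,0],"rot":[0,0,0.1],"hand":0.625},{"linear":[-0.55,-0.5,0],"rot":[0,0,0.1],"hand":0.63},{"linear":[-0.55,-0.5,0],"rot":[0,0,0],"hand":0.63},{"linear":[-0.55,-0.5,0],"rot":[0,0,0],"hand":0.63},{"linear":[-0.55,-0.5,-0.1],"rot":[0,0,0],"hand":0.63},{"linear":[-0.4,-0.4,-0.2],"rot":[0,0,0],"hand":0.63},{"linear":[-0.1,-0.1,-0.4],"rot":[0,0,0],"hand":0.63},{"linear":[0,0,-0.4],"rot":[0,0,0],"hand":0.63},{"linear":[0,0,-0.2],"rot":[0,0,0],"hand":0.63},{"linear":[0,0,0],"rot":[0,0,0],"hand":0.63}]'
python3 - <<'E'
from h import *
st(); todo([.4364,.1027,.0507],down(10.5))
E
```

```text
clock: 10.0
tool_pos: [0.4344, 0.0911, 0.1468]
orientation: [19.1, 89.7, 28.8]
force: [-0.2, 0.3, -1.4]
opening: 0.0553
10.0 [0.4344 0.0911 0.1468] zyaw 9.64 F [-0.2  0.3 -1.4] M [-0.01 -0.03 -0.01] op 55.33
linear total [ 0.034  0.194 -1.601] rot total [-0.028  0.05   0.172]
```

```bash
python3 -m crank '[{"linear":[0.03,0.19,-0.3],"rot":[-0.03,0.05,0.17],"hand":0.63},{"linear":[0,0,-0.5],"rot":[0,0,0],"hand":0.63},{"linear":[0,0,-0.5],"rot":[0,0,0],"hand":0.63},{"linear":[0,0,-0.25],"rot":[0,0,0],"hand":0.63},{"linear":[0,0,0],"rot":[0,0,0],"hand":0.63}]'
python3 - <<'E'
from h import *
st(); todo([.4364,.1027,.0507],down(10.5))
E
```

```text
clock: 10.62
tool_pos: [0.4411, 0.1051, 0.0561]
orientation: [14.0, 89.5, 24.6]
force: [-0.4, 0.3, -0.1]
opening: 0.0553
10.62 [0.4411 0.1051 0.0561] zyaw 10.57 F [-0.4  0.3 -0.1] M [-0.04  0.1   0.03] op 55.32
linear total [-0.078 -0.04  -0.091] rot total [-0.041  0.089 -0.014]
```

```bash
python3 -m crank '[{"linear":[-0.08,-0.04,-0.09],"rot":[-0.04,0.09,-0.01],"hand":0.63},{"linear":[0,0,0],"rot":[0,0,0],"hand":0.63},{"linear":[0,0,0],"rot":[0,0,0],"hand":0.63}]'
python3 - <<'E'
from h import *
st(); todo([.4364,.1027,.0507],down(10.5))
for n in ['scene','top']:
    s=eyes.snapshot(n); np.savez(n+'7.npz',**s); 
    save(s['image'],n+'7.png')
s=np.load('top7.npz')['image'];save(cv2.resize(s[200:280,230:310],None,fx=7,fy=7,interpolation=cv2.INTER_CUBIC),'t7.png')
s=np.load('scene7.npz')['image'];save(cv2.resize(s[190:260,340:420],None,fx=7,fy=7,interpolation=cv2.INTER_CUBIC),'s7.png')
E
```

```text
clock: 11.0
tool_pos: [0.4377, 0.1036, 0.0527]
orientation: [24.4, 89.8, 35.0]
force: [0.2, -1.0, -0.9]
opening: 0.0551
11.0 [0.4377 0.1036 0.0527] zyaw 10.54 F [ 0.2 -1.  -0.9] M [ 0.07 -0.02 -0.01] op 55.06
linear total [-0.021 -0.015 -0.034] rot total [-0.021  0.03  -0.007]
```

View pics/t7.png

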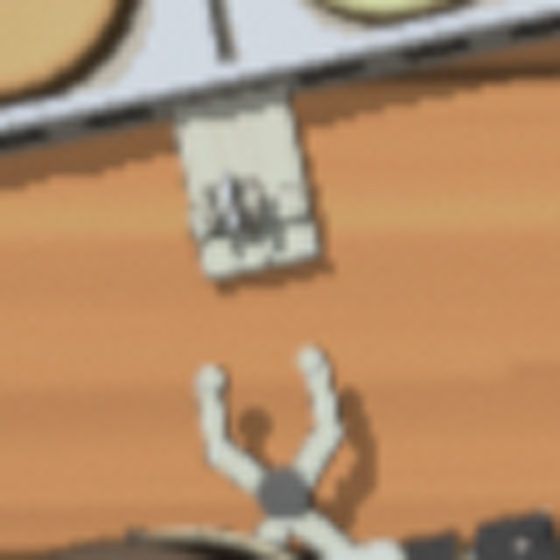

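View pics/s7.png

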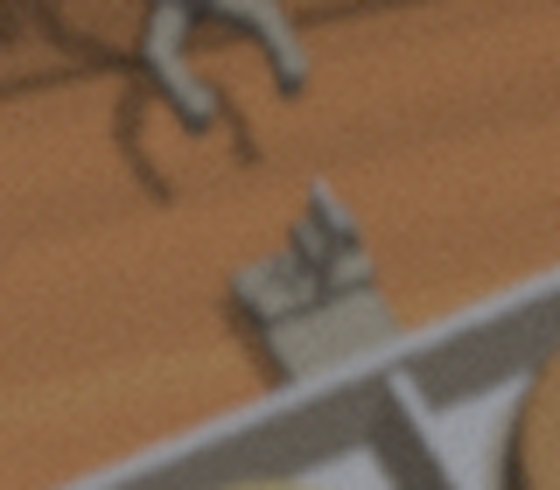

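Run:
```python
from h import *
q=lambda x,y:(230+x/7,200+y/7)
L=atz(ray('top',q(211,380)),.081);Rr=atz(ray('top',q(312,357)),.081)
print(L,Rr,(L+Rr)/2,np.linalg.norm(L-Rr),'yaw',np.degrees(np.arctan2((L-Rr)[0],-(L-Rr)[1]))+180)
print('expected',np.array([.4377,.1036])+.106*np.array([np.cos(np.radians(10.54)),np.sin(np.radians(10.54))]))
print('tongue',atz(ray('top',q(228,200)),.094))
```

```text
[0.53982315 0.13849777 0.081     ] [0.54722948 0.10259919 0.081     ] [0.54352631 0.12054848 0.081     ] 0.036654622422019126 yaw 11.657282558455847
expected [0.54191151 0.12298972]
tongue [0.60232301 0.12998776 0.094     ]
```

```bash
python3 -m crank '[{"linear":[0.2,0.033,-0.03],"rot":[-0.02,0.03,-0.01],"hand":0.64},{"linear":[0.2,0.037,0],"rot":[0,0,0],"hand":0.64},{"linear":[0.2,0.037,0],"rot":[0,0,0],"hand":0.64},{"linear":[0.1,0.018,0],"rot":[0,0,0],"hand":0.64},{"linear":[0,0,0],"rot":[0,0,0],"hand":0.64},{"linear":[0,0,0],"rot":[0,0,0],"hand":0.64}]'
python3 - <<'E'
from h import *
st(); todo([.5003,.1145,.0507],down(10.5))
E
```

```text
clock: 11.85
tool_pos: [0.4834, 0.1116, 0.0505]
orientation: [-155.5, 90.0, -145.0]
force: [0.3, -0.0, -1.8]
opening: 0.0562
11.85 [0.4834 0.1116 0.0505] zyaw 10.46 F [ 0.3 -0.  -1.8] M [0.02 0.01 0.  ] op 56.15
linear total [0.282 0.048 0.003] rot total [ 0.002 -0.003  0.007]
```

Run:
```python
from h import *
s=eyes.snapshot('top')['image'];save(cv2.resize(s[205:265,235:300],None,fx=9,fy=9,interpolation=cv2.INTER_CUBIC),'t8.png')
```

```text
(no output)
```

View pics/t8.png

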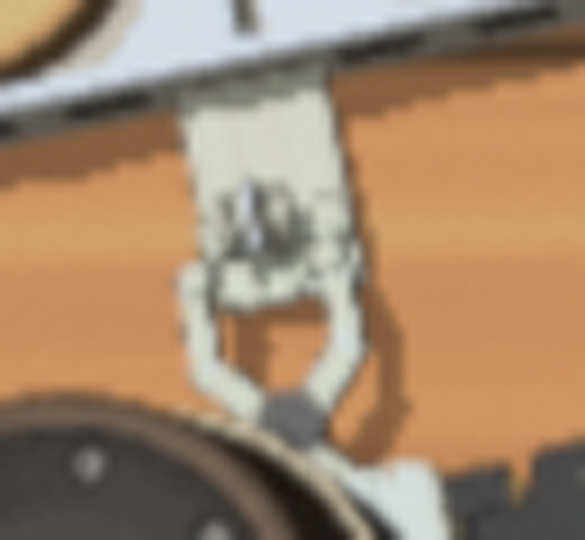

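```bash
python3 -m crank '[{"linear":[0.1,0.018,0],"rot":[0,0,0],"hand":0.64},{"linear":[0,0,0],"rot":[0,0,0],"hand":0.64}]'; python3 -c "
from h import *
st(); todo([.5003,.1145,.0507],down(10.5))"
python3 -m crank '[{"linear":[0.1,0.018,0],"rot":[0,0,0],"hand":0.64},{"linear":[0,0,0],"rot":[0,0,0],"hand":0.64}]'; python3 -c "
from h import *
st(); todo([.5003,.1145,.0507],down(10.5))"
```

```text
clock: 12.15
tool_pos: [0.4895, 0.1129, 0.0508]
orientation: [15.3, 90.0, 25.8]
force: [-0.5, -0.3, -1.9]
opening: 0.0559
12.15 [0.4895 0.1129 0.0508] zyaw 10.5 F [-0.5 -0.3 -1.9] M [ 0.02 -0.01  0.03] op 55.95
linear total [ 0.18   0.027 -0.001] rot total [-0.001  0.001  0.001]
clock: 12.4
tool_pos: [0.4959, 0.1141, 0.0509]
orientation: [26.3, 90.0, 36.8]
force: [-0.8, 0.9, -1.6]
opening: 0.0562
12.4 [0.4959 0.1141 0.0509] zyaw 10.5 F [-0.8  0.9 -1.6] M [-0.    0.02  0.03] op 56.22
linear total [ 0.073  0.006 -0.003] rot total [-0.003  0.003 -0.   ]
```

```bash
cat >> h.py <<'E'
def avg(n=6):
    F=[];M=[]
    for i in range(n):
        o=monitor.get_obs();F.append(o['force']);M.append(o['moment']);eyes.snapshot('wrist')
    F=np.array(F);print('avgF',np.round(F.mean(0),2),'sd',np.round(F.std(0),2),'M',np.round(np.mean(M,0),3), 'lat',round(float(F.mean(0)@[-.182,.983,0]),2))
E
python3 -m crank '[{"linear":[0.06,0.006,0],"rot":[0,0,0],"hand":0.64},{"linear":[0,0,0],"rot":[0,0,0],"hand":0.64}]'; python3 -c "
from h import *
st(); todo([.5003,.1145,.0507],down(10.5)); avg()
s=wr('pics/w9')
s=eyes.snapshot('top')['image'];save(cv2.resize(s[205:265,235:300],None,fx=9,fy=9,interpolation=cv2.INTER_CUBIC),'t9.png')
s=eyes.snapshot('scene')['image'];save(cv2.resize(s[190:260,340:420],None,fx=7,fy=7,interpolation=cv2.INTER_CUBIC),'s9.png')
"
```

```text
clock: 12.65
tool_pos: [0.4997, 0.1145, 0.0508]
orientation: [33.6, 90.0, 44.1]
force: [0.5, -0.4, -0.8]
opening: 0.0565
12.65 [0.4997 0.1145 0.0508] zyaw 10.5 F [ 0.5 -0.4 -0.8] M [-0.02  0.04 -0.02] op 56.49
linear total [ 0.009  0.001 -0.002] rot total [-0.002  0.002  0.001]
avgF [-0.06  0.03 -1.54] sd [0.3  0.42 0.38] M [-0.009  0.018 -0.013] lat 0.04
```

View pics/t9.png

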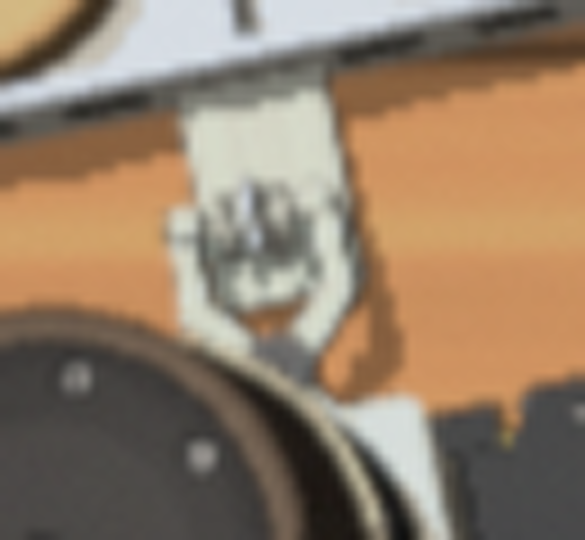

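View pics/s9.png

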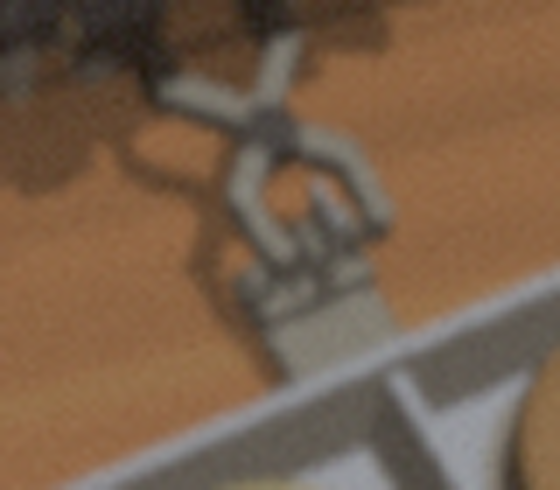

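```bash
python3 -m crank '[{"linear":[0,0,0],"rot":[0,0,0],"hand":0.61},{"linear":[0,0,0],"rot":[0,0,0],"hand":0.59},{"linear":[0,0,0],"rot":[0,0,0],"hand":0.57},{"linear":[0,0,0],"rot":[0,0,0],"hand":0.57}]'; python3 -c "
from h import *
st(); avg()"
```

```text
clock: 13.6
tool_pos: [0.4994, 0.1144, 0.0509]
orientation: [53.4, 90.0, 63.9]
force: [-0.4, 0.8, -0.9]
opening: 0.0502
13.6 [0.4994 0.1144 0.0509] zyaw 10.5 F [-0.4  0.8 -0.9] M [ 0.04 -0.02  0.03] op 50.24
avgF [ 0.22  0.04 -1.31] sd [0.4  0.72 0.67] M [ 0.024 -0.01  -0.005] lat -0.0
```

```bash
python3 -m crank '[{"linear":[0,0,0],"rot":[0,0,0],"hand":0.56},{"linear":[0,0,0],"rot":[0,0,0],"hand":0.555}]'; python3 -c "
from h import *
st(); avg(8)"
python3 -m crank '[{"linear":[0,0,0],"rot":[0,0,0],"hand":0.55},{"linear":[0,0,0],"rot":[0,0,0],"hand":0.545}]'; python3 -c "
from h import *
st(); avg(8)"
```

```text
clock: 14.15
tool_pos: [0.4994, 0.1144, 0.0509]
orientation: [57.7, 90.0, 68.2]
force: [0.5, -0.8, -2.0]
opening: 0.0484
14.15 [0.4994 0.1144 0.0509] zyaw 10.5 F [ 0.5 -0.8 -2. ] M [ 0.02 -0.01  0.04] op 48.4
avgF [-0.13 -0.15 -1.64] sd [0.4  0.32 0.42] M [-0.005 -0.008  0.006] lat -0.13
clock: 14.8
tool_pos: [0.4994, 0.1144, 0.0509]
orientation: [66.5, 90.0, 77.0]
force: [-0.7, -0.3, -1.8]
opening: 0.0479
14.8 [0.4994 0.1144 0.0509] zyaw 10.5 F [-0.7 -0.3 -1.8] M [ 0.    0.04 -0.02] op 47.94
avgF [-0.25  0.03 -1.46] sd [0.46 0.31 0.36] M [-0.051  0.024 -0.044] lat 0.08
```

```bash
python3 -m crank '[{"linear":[0,0,0],"rot":[0,0,0],"hand":0.54},{"linear":[0,0,0],"rot":[0,0,0],"hand":0.535}]'; python3 -c "
from h import *
st(); avg(8)"
python3 -m crank '[{"linear":[0,0,0],"rot":[0,0,0],"hand":0.53},{"linear":[0,0,0],"rot":[0,0,0],"hand":0.53}]'; python3 -c "
from h import *
st(); avg(8)"
```

```text
clock: 15.45
tool_pos: [0.4993, 0.1143, 0.0509]
orientation: [148.8, 90.0, 159.3]
force: [-0.3, 0.2, -1.5]
opening: 0.047
15.45 [0.4993 0.1143 0.0509] zyaw 10.5 F [-0.3  0.2 -1.5] M [-0.12 -0.01  0.01] op 46.98
avgF [ 0.07 -0.31 -1.81] sd [0.39 0.57 0.55] M [-0.127  0.029 -0.045] lat -0.32
clock: 16.1
tool_pos: [0.4992, 0.1143, 0.0508]
orientation: [168.6, 90.0, 179.1]
force: [0.1, -0.7, -0.7]
opening: 0.0465
16.1 [0.4992 0.1143 0.0508] zyaw 10.5 F [ 0.1 -0.7 -0.7] M [-0.15  0.1  -0.07] op 46.52
avgF [-0.16 -0.43 -1.81] sd [0.31 0.53 0.52] M [-0.167  0.094 -0.07 ] lat -0.4
```

```bash
python3 -m crank '[{"linear":[0,-0.012,0],"rot":[0,0,0],"hand":0.53},{"linear":[0,0,0],"rot":[0,0,0],"hand":0.525}]'; python3 -c "
from h import *
st(); avg(8)"
python3 -m crank '[{"linear":[0,0,0],"rot":[0,0,0],"hand":0.52},{"linear":[0,0,0],"rot":[0,0,0],"hand":0.52}]'; python3 -c "
from h import *
st(); avg(8)"
```

```text
clock: 16.75
tool_pos: [0.4993, 0.1137, 0.0509]
orientation: [74.1, 90.0, 84.6]
force: [-1.8, 0.4, -1.5]
opening: 0.0463
16.75 [0.4993 0.1137 0.0509] zyaw 10.51 F [-1.8  0.4 -1.5] M [0.07 0.28 0.02] op 46.35
avgF [-0.91  0.21 -1.26] sd [0.55 0.36 0.27] M [0.105 0.294 0.043] lat 0.37
clock: 17.4
tool_pos: [0.4993, 0.1137, 0.0509]
orientation: [111.2, 90.0, 121.7]
force: [-1.1, 0.5, -1.2]
opening: 0.046
17.4 [0.4993 0.1137 0.0509] zyaw 10.51 F [-1.1  0.5 -1.2] M [0.1  0.31 0.08] op 45.95
avgF [-1.09  0.4  -1.12] sd [0.45 0.39 0.37] M [0.157 0.334 0.046] lat 0.59
```

```bash
python3 -m crank '[{"linear":[0,0,0],"rot":[0,0,0],"hand":0.515},{"linear":[0,0,0],"rot":[0,0,0],"hand":0.515}]'; python3 -c "
from h import *
st(); avg(6)"
python3 -m crank '[{"linear":[0,0,0],"rot":[0,0,0],"hand":0.51},{"linear":[0,0,0],"rot":[0,0,0],"hand":0.51}]'; python3 -c "
from h import *
st(); avg(6)"
```

```text
clock: 18.05
tool_pos: [0.4991, 0.1137, 0.0508]
orientation: [148.2, 90.0, 158.7]
force: [-1.8, 1.7, -1.3]
opening: 0.0457
18.05 [0.4991 0.1137 0.0508] zyaw 10.52 F [-1.8  1.7 -1.3] M [0.33 0.51 0.04] op 45.72
avgF [-1.7   0.94 -1.33] sd [0.4  0.36 0.49] M [0.361 0.572 0.12 ] lat 1.23
clock: 18.6
tool_pos: [0.499, 0.1137, 0.0508]
orientation: [164.0, 90.0, 174.5]
force: [-0.5, 0.7, -0.8]
opening: 0.0451
18.6 [0.499  0.1137 0.0508] zyaw 10.52 F [-0.5  0.7 -0.8] M [0.2  0.29 0.12] op 45.11
avgF [-0.3   0.34 -1.44] sd [0.62 0.53 0.36] M [0.199 0.116 0.058] lat 0.39
```

```bash
python3 -m crank '[{"linear":[0,0,0],"rot":[0,0,0],"hand":0.505},{"linear":[0,0,0],"rot":[0,0,0],"hand":0.505}]'; python3 -c "
from h import *
st(); avg(6)"
python3 -m crank '[{"linear":[0,0,0],"rot":[0,0,0],"hand":0.5},{"linear":[0,0,0],"rot":[0,0,0],"hand":0.5}]'; python3 -c "
from h import *
st(); avg(6)"
```

```text
clock: 19.15
tool_pos: [0.4994, 0.1138, 0.0509]
orientation: [60.6, 90.0, 71.1]
force: [-0.7, 0.7, -2.7]
opening: 0.0448
19.15 [0.4994 0.1138 0.0509] zyaw 10.52 F [-0.7  0.7 -2.7] M [0.22 0.16 0.11] op 44.76
avgF [-0.67  0.69 -1.52] sd [0.57 0.27 0.56] M [0.214 0.157 0.086] lat 0.8
clock: 19.7
tool_pos: [0.4993, 0.1138, 0.0509]
orientation: [72.4, 90.0, 82.9]
force: [-1.6, 1.2, -0.7]
opening: 0.0441
19.7 [0.4993 0.1138 0.0509] zyaw 10.52 F [-1.6  1.2 -0.7] M [0.22 0.2  0.13] op 44.14
avgF [-0.58  0.85 -1.56] sd [0.47 0.3  0.76] M [0.256 0.19  0.121] lat 0.94
```

```bash
python3 -m crank '[{"linear":[0,0,0],"rot":[0,0,0],"hand":0.495},{"linear":[0,0,0],"rot":[0,0,0],"hand":0.495}]'; python3 -c "
from h import *
st(); avg(6)
s=eyes.snapshot('top')['image'];save(cv2.resize(s[205:265,235:300],None,fx=9,fy=9,interpolation=cv2.INTER_CUBIC),'t10.png')
s=eyes.snapshot('scene')['image'];save(cv2.resize(s[190:260,340:420],None,fx=7,fy=7,interpolation=cv2.INTER_CUBIC),'s10.png')
"
```

```text
clock: 20.25
tool_pos: [0.4993, 0.1138, 0.0509]
orientation: [76.0, 90.0, 86.5]
force: [-0.2, 1.1, -1.8]
opening: 0.044
20.25 [0.4993 0.1138 0.0509] zyaw 10.52 F [-0.2  1.1 -1.8] M [0.28 0.19 0.08] op 44.04
avgF [-0.33  0.5  -1.76] sd [0.53 0.4  0.31] M [0.288 0.225 0.125] lat 0.56
```

View pics/t10.png

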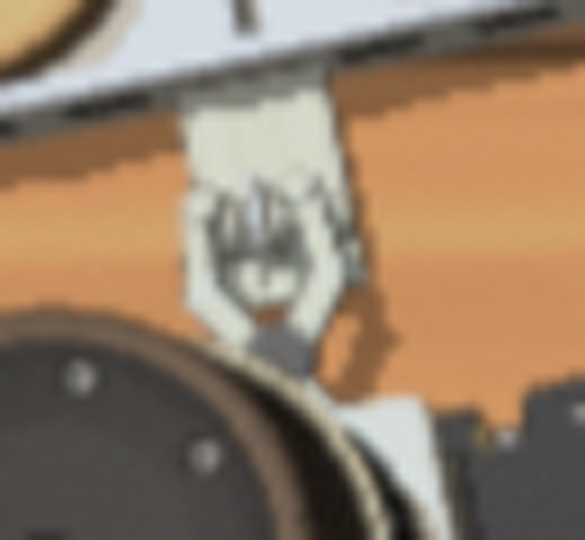

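View pics/s10.png

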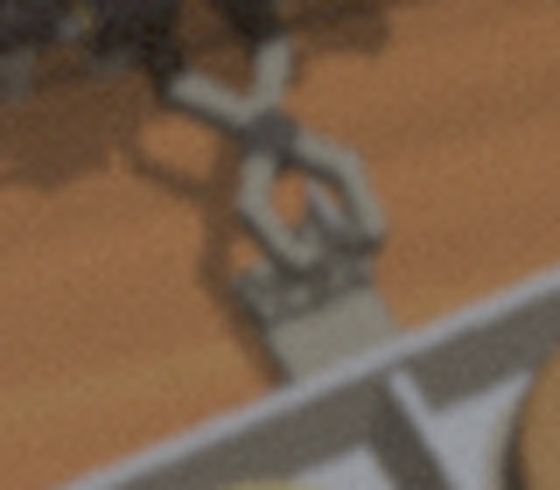

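```bash
cat >> h.py <<'E'
def avg2(n=10):
    F=[];M=[];O=[]
    for i in range(n):
        o=monitor.get_obs();F.append(o['force']);M.append(o['moment']);O.append(o['opening']*1000);eyes.snapshot('wrist')
    F=np.array(F);print('F',np.round(F.mean(0),2),'M',np.round(np.mean(M,0),3), 'lat',round(float(F.mean(0)@[-.182,.983,0]),2),'op',round(np.mean(O),3),'sd',round(np.std(O),3))
E
python3 -c "
from h import *
avg2()"
python3 -m crank '[{"linear":[0,0,0],"rot":[0,0,0],"hand":0.49},{"linear":[0,0,0],"rot":[0,0,0],"hand":0.49}]'; python3 -c "
from h import *
avg2()"
```

```text
F [-0.48  1.04 -1.89] M [0.314 0.221 0.111] lat 1.11 op 43.611 sd 0.238
clock: 21.4
tool_pos: [0.4993, 0.1138, 0.0509]
orientation: [68.2, 90.0, 78.7]
force: [-0.9, 1.2, -1.7]
opening: 0.0431
F [-1.21  0.83 -1.67] M [0.345 0.279 0.137] lat 1.04 op 43.179 sd 0.198
```

By geometry the stud is past the click: the nose gap is 17.5 mm against 20 mm open, and there is no resistance left. Rather than risk crushing it, I'll open, back out and check the cap by camera on the way to the rest.

```bash
python3 -m crank '[{"linear":[0,0,0],"rot":[0,0,0],"hand":0.54},{"linear":[0,0,0],"rot":[0,0,0],"hand":0.6},{"linear":[0,0,0],"rot":[0,0,0],"hand":0.63},{"linear":[0,0,0],"rot":[0,0,0],"hand":0.635}]'; python3 -c "
from h import *
st();avg2(6)"
```

```text
clock: 22.4
tool_pos: [0.4996, 0.1136, 0.051]
orientation: [18.4, 90.0, 28.8]
force: [0.8, -0.3, -1.0]
opening: 0.0558
22.4 [0.4996 0.1136 0.051 ] zyaw 10.49 F [ 0.8 -0.3 -1. ] M [-0.   -0.02  0.04] op 55.76
F [ 0.12 -0.3  -1.43] M [-0.007  0.004  0.012] lat -0.32 op 55.762 sd 0.141
```

```bash
python3 -m crank '[{"linear":[-0.2,-0.037,0],"rot":[0,0,0],"hand":0.635},{"linear":[-0.3,-0.055,0],"rot":[0,0,0],"hand":0.635},{"linear":[-0.4,-0.073,0],"rot":[0,0,0],"hand":0.63},{"linear":[-0.2,-0.03,0],"rot":[0,0,0],"hand":0.63},{"linear":[0,0,0.1],"rot":[0,0,0],"hand":0.63}]'; python3 -c "
from h import *
st();"
```

```text
clock: 23.32
tool_pos: [0.4291, 0.1005, 0.0567]
orientation: [-165.0, 89.9, -154.5]
force: [-0.1, 0.4, -1.8]
opening: 0.0555
23.32 [0.4291 0.1005 0.0567] zyaw 10.47 F [-0.1  0.4 -1.8] M [ 0.06 -0.08 -0.02] op 55.45
```

```bash
python3 -m crank '[{"linear":[0,-0.2,0.5],"rot":[0,0,0],"hand":0.63},{"linear":[0,-0.4,0.6],"rot":[0,0,0],"hand":0.63},{"linear":[0,-0.4,0.6],"rot":[0,0,0],"hand":0.63},{"linear":[0.3,-0.4,0.6],"rot":[0,0,0],"hand":0.63},{"linear":[0.6,-0.1,0.3],"rot":[0,0,-0.1],"hand":0.63},{"linear":[0.6,0,0.1],"rot":[0,0,-0.1],"hand":0.63},{"linear":[0.6,0,0],"rot":[0,0,0],"hand":0.63},{"linear":[0.6,0,0],"rot":[0,0,0],"hand":0.63},{"linear":[0.5,0,0],"rot":[0,0,0],"hand":0.63},{"linear":[0,0,0],"rot":[0,0,0],"hand":0.63},{"linear":[0,0,0],"rot":[0,0,0],"hand":0.63}]'
python3 - <<'E'
from h import *
st(); todo([.6284,.0111,.2281],down(9.13))
s=wr('pics/w11')
E
```

```text
clock: 24.7
tool_pos: [0.6339, 0.0069, 0.2317]
orientation: [-5.3, 89.4, 4.3]
force: [0.7, -0.7, -1.6]
opening: 0.0556
24.7 [0.6339 0.0069 0.2317] zyaw 9.58 F [ 0.7 -0.7 -1.6] M [-0.03  0.03  0.02] op 55.58
linear total [-0.091  0.07  -0.061] rot total [-0.009  0.123 -0.09 ]
```

View pics/w11.png

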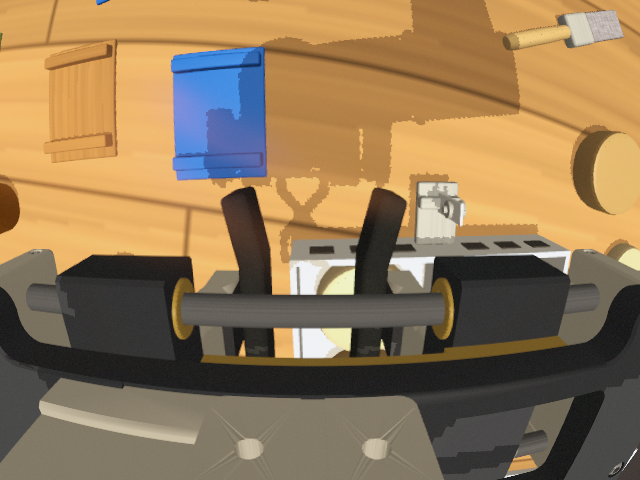

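Run:
```python
from h import *
s=np.load('pics/w11.npz'); save(cv2.resize(s['image'][170:235,415:485],None,fx=9,fy=9,interpolation=cv2.INTER_CUBIC),'w11c.png')
```

```text
(no output)
```

View pics/w11c.png

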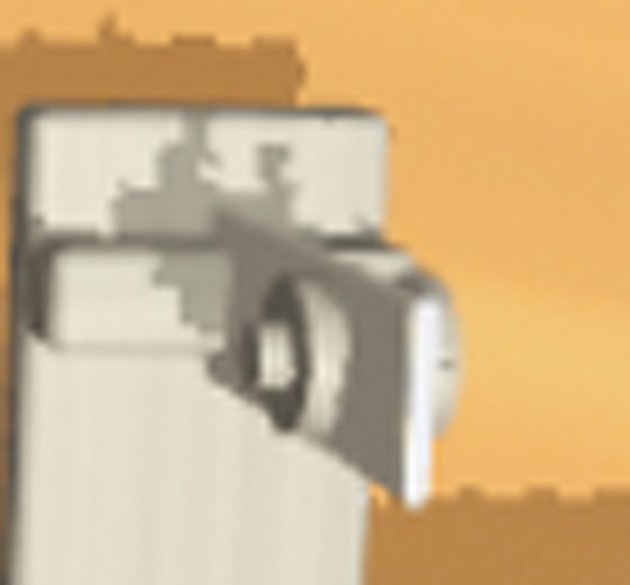

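Run:
```python
from h import *
a=lambda x,y:(415+x/9,170+y/9)
pr=atz(wray('pics/w11',a(425,298)),.0926);pc=atz(wray('pics/w11',a(416,505)),.0926)
print(pr,pc,(pr+pc)/2)
top=np.array([.60474,.13281])
yw=np.radians(10.5);ux=np.array([np.cos(yw),np.sin(yw)]);uy=np.array([-ux[1],ux[0]])
for q in [(285,355),(278,355),(292,355)]:
  c=atz(wray('pics/w11',a(*q)),.07);print(c,(c[:2]-top)@ux,(c[:2]-top)@uy)
```

```text
[0.59488471 0.13088963 0.0926    ] [0.61464112 0.13517037 0.0926    ] [0.60476292 0.13303    0.0926    ]
[0.60571094 0.12716829 0.07      ] -7.343386152592437e-05 -0.0057241749188662065
[0.60585238 0.12640874 0.07      ] -7.278333017970763e-05 -0.006496784859895967
[0.60556922 0.12792901 0.07      ] -7.415663974254068e-05 -0.004950366376702625
```

Close crop w11c: the cap face is now 5.7 mm from the mid-plane (6 told for shut, 9 before), and the tongue top is where it was, within 0.2 mm. The stud is shut and upright. Returning the pliers.

```bash
python3 -m crank '[{"linear":[-0.1,-0.4,0],"rot":[0,0.1,0],"hand":0.625},{"linear":[-0.2,-0.5,0],"rot":[0,0,0],"hand":0.625},{"linear":[-0.2,-0.5,0],"rot":[0,0,0],"hand":0.625},{"linear":[-0.2,-0.5,0],"rot":[0,0,0],"hand":0.625},{"linear":[-0.2,-0.5,0],"rot":[0,0,0],"hand":0.625},{"linear":[-0.2,-0.5,0],"rot":[0,0,0],"hand":0.625},{"linear":[-0.2,-0.5,0],"rot":[0,0,0],"hand":0.625},{"linear":[-0.2,-0.5,-0.2],"rot":[0,0,0],"hand":0.625},{"linear":[-0.1,-0.5,-0.3],"rot":[0,0,0],"hand":0.625},{"linear":[0,-0.3,-0.4],"rot":[0,0,0],"hand":0.625},{"linear":[0,0,-0.4],"rot":[0,0,0],"hand":0.625},{"linear":[0,0,0],"rot":[0,0,0],"hand":0.625},{"linear":[0,0,0],"rot":[0,0,0],"hand":0.625}]'
python3 - <<'E'
from h import *
st(); todo([.535,-.29,.05],down(9.3))
E
```

```text
clock: 26.38
tool_pos: [0.5278, -0.2807, 0.1621]
orientation: [-11.1, 89.1, -1.1]
force: [0.3, -0.4, -1.3]
opening: 0.0549
26.38 [ 0.5278 -0.2807  0.1621] zyaw 9.95 F [ 0.3 -0.4 -1.3] M [ 0.02  0.03 -0.03] op 54.88
linear total [ 0.119 -0.155 -1.868] rot total [ 0.004  0.171 -0.131]
```

```bash
python3 -m crank '[{"linear":[0.12,-0.15,-0.2],"rot":[0,0.17,-0.13],"hand":0.625},{"linear":[0,0,-0.5],"rot":[0,0,0],"hand":0.625},{"linear":[0,0,-0.5],"rot":[0,0,0],"hand":0.625},{"linear":[0,0,-0.4],"rot":[0,0,0],"hand":0.625},{"linear":[0,0,0],"rot":[0,0,0],"hand":0.625},{"linear":[0,0,0],"rot":[0,0,0],"hand":0.625}]'
python3 - <<'E'
from h import *
st(); todo([.535,-.29,.03],down(9.3))
s=eyes.snapshot('scene'); save(cv2.resize(s['image'][190:330,140:300],None,fx=4,fy=4),'s12.png')
E
```

```text
clock: 27.12
tool_pos: [0.5411, -0.2912, 0.068]
orientation: [-38.0, 89.6, -28.6]
force: [0.1, 0.4, -2.0]
opening: 0.0548
27.12 [ 0.5411 -0.2912  0.068 ] zyaw 9.41 F [ 0.1  0.4 -2. ] M [-0.01 -0.    0.06] op 54.8
linear total [-0.102  0.019 -0.633] rot total [ 0.043  0.078 -0.022]
```

View pics/s12.png

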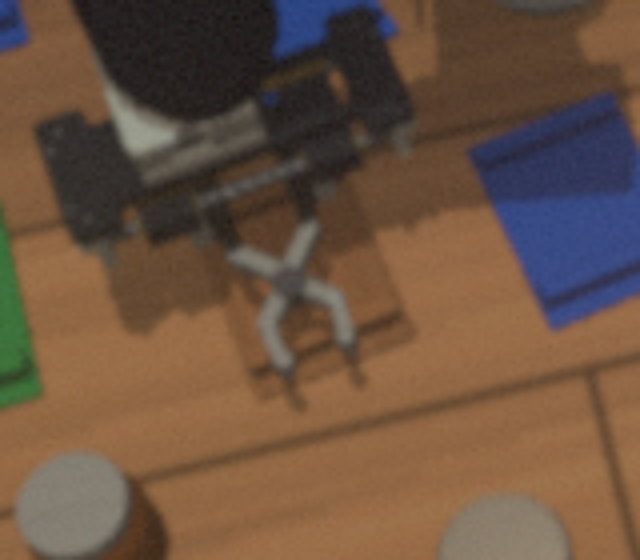

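```bash
python3 -m crank '[{"linear":[-0.1,0.03,-0.2],"rot":[0.04,0.08,-0.02],"hand":0.625},{"linear":[0,0,-0.3],"rot":[0,0,0],"hand":0.625},{"linear":[0,0,-0.15],"rot":[0,0,0],"hand":0.625},{"linear":[0,0,0],"rot":[0,0,0],"hand":0.625},{"linear":[0,0,0],"rot":[0,0,0],"hand":0.625}]'
python3 - <<'E'
from h import *
st(); todo([.535,-.289,.013],down(9.3))
E
```

```text
clock: 27.8
tool_pos: [0.5358, -0.2894, 0.0301]
orientation: [-20.0, 89.8, -10.7]
force: [-0.2, 0.1, -1.4]
opening: 0.055
27.8 [ 0.5358 -0.2894  0.0301] zyaw 9.3 F [-0.2  0.1 -1.4] M [ 0.03 -0.04  0.  ] op 55.02
linear total [-0.013  0.007 -0.285] rot total [0.008 0.042 0.001]
```

```bash
python3 -m crank '[{"linear":[0,0,-0.15],"rot":[0,0.04,0],"hand":0.625},{"linear":[0,0,-0.1],"rot":[0,0,0],"hand":0.625},{"linear":[0,0,0],"rot":[0,0,0],"hand":0.625}]'; python3 -c "
from h import *
st()"
python3 -m crank '[{"linear":[0,0,-0.04],"rot":[0,0,0],"hand":0.625},{"linear":[0,0,0],"rot":[0,0,0],"hand":0.625}]'; python3 -c "
from h import *
st();avg2(4)"
```

```text
clock: 28.18
tool_pos: [0.5362, -0.2895, 0.0149]
orientation: [-49.0, 89.9, -39.7]
force: [0.1, -0.5, -0.8]
opening: 0.0546
28.18 [ 0.5362 -0.2895  0.0149] zyaw 9.3 F [ 0.1 -0.5 -0.8] M [-0.01 -0.04 -0.04] op 54.56
clock: 28.42
tool_pos: [0.5365, -0.2896, 0.0126]
orientation: [-45.6, 89.9, -36.3]
force: [0.1, 0.5, -1.0]
opening: 0.0551
28.43 [ 0.5365 -0.2896  0.0126] zyaw 9.31 F [ 0.1  0.5 -1. ] M [0.   0.02 0.04] op 55.07
F [ 0.02  0.17 -1.48] M [0.011 0.008 0.033] lat 0.17 op 54.878 sd 0.152
```

```bash
python3 -m crank '[{"linear":[0,0,-0.03],"rot":[0,0,0],"hand":0.625},{"linear":[0,0,0],"rot":[0,0,0],"hand":0.625}]'; python3 -c "
from h import *
st();avg2(6)"
```

```text
clock: 28.88
tool_pos: [0.5368, -0.2896, 0.0123]
orientation: [-40.6, 89.8, -31.3]
force: [0.3, -0.5, -2.0]
opening: 0.0549
28.88 [ 0.5368 -0.2896  0.0123] zyaw 9.33 F [ 0.3 -0.5 -2. ] M [-0.01  0.03 -0.  ] op 54.88
F [-0.01  0.02 -0.54] M [ 0.131  0.078 -0.002] lat 0.02 op 54.791 sd 0.188
```

Force on the tool dropped from -1.5 to -0.5 N, so the pliers are touching the rest. Opening slowly, with only a small spread, then straight up.

```bash
python3 -m crank '[{"linear":[0,0,0],"rot":[0,0,0],"hand":0.645},{"linear":[0,0,0],"rot":[0,0,0],"hand":0.66},{"linear":[0,0,0],"rot":[0,0,0],"hand":0.75},{"linear":[0,0,0],"rot":[0,0,0],"hand":0.9},{"linear":[0,0,0],"rot":[0,0,0],"hand":1},{"linear":[0,0,0],"rot":[0,0,0],"hand":1},{"linear":[0,0,0],"rot":[0,0,0],"hand":1}]'; python3 -c "
from h import *
st();avg2(3)"
python3 -m crank '[{"linear":[0,0,0.3],"rot":[0,0,0],"hand":1},{"linear":[0,0,0.5],"rot":[0,0,0],"hand":1},{"linear":[0,0,0.6],"rot":[0,0,0],"hand":1},{"linear":[0,0,0.6],"rot":[0,0,0],"hand":1},{"linear":[-0.2,0,0.6],"rot":[0,0,0],"hand":1},{"linear":[-0.2,0,0.5],"rot":[0,0,0],"hand":1},{"linear":[0,0,0],"rot":[0,0,0],"hand":1},{"linear":[0,0,0],"rot":[0,0,0],"hand":1}]'
python3 - <<'E'
from h import *
st();s=wr('pics/w13')
for n in ['scene','top']:
    s=eyes.snapshot(n)['image']; save(s,n+'13.png')
E
```

```text
clock: 30.05
tool_pos: [0.5369, -0.2898, 0.0119]
orientation: [-47.3, 89.8, -37.9]
force: [1.3, -1.4, 0.5]
opening: 0.087
30.05 [ 0.5369 -0.2898  0.0119] zyaw 9.33 F [ 1.3 -1.4  0.5] M [ 0.01  0.03 -0.01] op 86.98
F [ 0.22 -0.51  0.07] M [-0.004  0.011 -0.008] lat -0.54 op 87.441 sd 0.325
clock: 31.2
tool_pos: [0.5117, -0.2901, 0.2132]
orientation: [-35.8, 89.5, -26.4]
force: [-0.8, -0.4, 0.4]
opening: 0.0876
31.2 [ 0.5117 -0.2901  0.2132] zyaw 9.38 F [-0.8 -0.4  0.4] M [ 0.04  0.04 -0.05] op 87.64
```

View pics/w13.png

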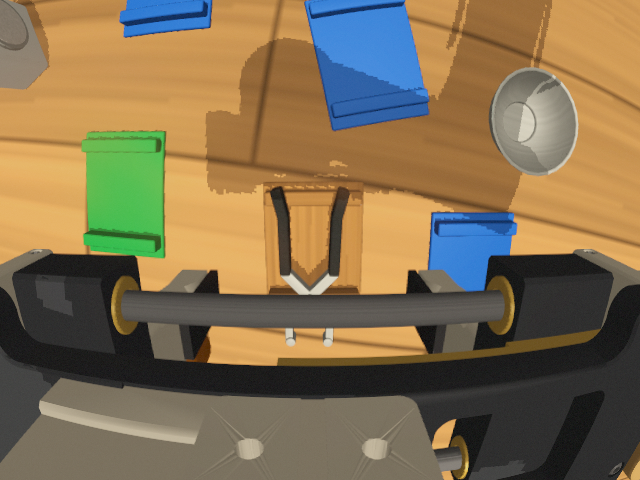

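View pics/scene13.png

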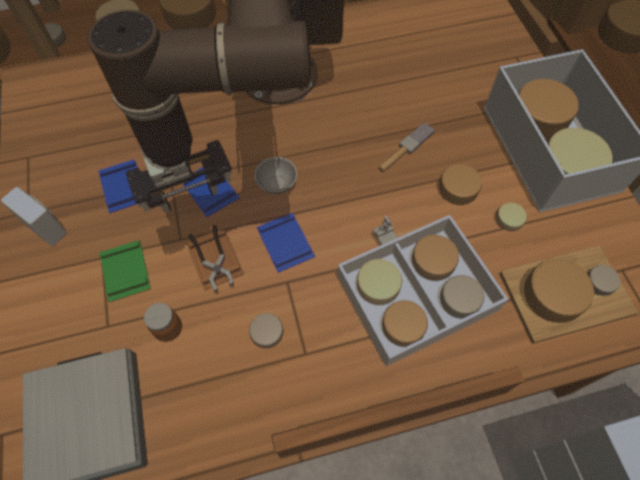

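Run:
```python
from h import *
P=[atz(wray('pics/w13',q),.041) for q in [(291,342),(328,342)]];m=(P[0]+P[1])/2;d=P[1]-P[0]
print(m,np.linalg.norm(d),'yaw',np.degrees(np.arctan2(-d[0],d[1])),'mid',m[:2]-.106*np.array([.987,.162]))
H=[atz(wray('pics/w13',q),.044) for q in [(276.5,190),(343,190)]];print('ends',H)
a=cv2.imread('pics/scene0.png').astype(int);b=cv2.imread('pics/scene13.png').astype(int)
print([ (n,float(np.abs(a[y-20:y+20,x-20:x+20]-b[y-20:y+20,x-20:x+20]).mean())) for n,x,y in [('pl',213,260),('chA',265,330),('jar',160,320),('brush',407,147),('bowl',276,176),('chC',460,183),('chB',511,216)]])
```

```text
[ 0.64226807 -0.27156954  0.041     ] 0.03785074478735679 yaw 9.677136110135134 mid [ 0.53764607 -0.28874154]
ends [array([ 0.49387635, -0.32529533,  0.044     ]), array([ 0.48426841, -0.26713728,  0.044     ])]
[('pl', 6.914791666666667), ('chA', 6.536666666666667), ('jar', 5.968541666666667), ('brush', 5.7091666666666665), ('bowl', 13.512708333333334), ('chC', 5.791666666666667), ('chB', 6.470208333333333)]
```

```bash
python3 -c "
from h import *
print(ticket.close_job()); st()"
```

```text
the job is handed in; nothing more can be done
None
the job is handed in; nothing more can be done
```

The stud is shut, the pliers are back on their rest the same way round, and I handed the job in at about 31 s of the 70 s allowed. No verdict came back.

- **What I did:** I picked up the pliers by both handles and straddled the stud with the noses. I squeezed in about 0.4 mm steps until the gap over the 20 mm stud was 17.5 mm and resistance had gone. Then I opened the noses, backed out and laid the pliers back.
- **Stud and tongue:** after backing out, the wrist camera showed the cap face 5.7 mm from the mid-plane, against 9.0 mm before and 6 mm given for shut. The top of the tongue was within 0.3 mm of where it started. Sideways force while squeezing stayed about 1.2 N or less, roughly 0.05 rad of bend.
- **Pliers:** they lie about 5 mm from my estimate of `rest_mid` and about 1° off its direction. I did not measure their final height on its own. Contact showed as a force change at nearly the same tool height as at pick-up.
- **Bystanders:** nothing looks moved in the scene view. The image comparison differed only at the bowl, where I put it down to the arm's shadow since the bowl stands at the same pixels.
- **Not directly shown:**
  - The click and the pinch force over 6 N were not measured. I inferred them from the force readings and the before-and-after cap position.
  - The top camera and the wrist camera disagreed by 2–3 mm in absolute position. They agreed to about half a millimetre on the sideways position of the noses relative to the stud, which is what I used.
  - The two-view heights of the handles came out unreliable because the views were too close together. I took heights from matching sizes and the hinge pin instead.

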